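# Load a lined brake disc into the bench oven under its weight

### The arm

A 6-joint arm with a two-finger parallel gripper is mounted at the origin on the work surface. World frame = base frame: x ahead of the robot, y to its left, z up, the work surface at z = 0. Lengths are in m, angles in rad, forces in N, time in s.
With the tool pointing down it reaches from about 0.25 to 0.85 m from the base axis. Payload 12.5 kg.
Tool frame: the origin (TCP) lies at the very end of the fingers, on their centre line; the grasp point (between the pads) lies 19 mm behind it (manip.hold_point_z is the distance from the TCP to the grasp point, in m); z points along the fingers, y is the line along which they close (so a half turn about z gives the same grasp; the last joint's range is limited). The gripper opens to 93 mm and grips with 3 to 60 N. Pads are 15 mm wide; open, the fingers measure 128 mm over their backs; the gripper's body (75 mm by 188 mm) begins 65 mm behind the grasp point.
Start: joints at [1.15, 0.351, 1.652, -0, 1.139, -0.085], TCP at [0.181, 0.519, 0.219] pointing down, gripper open.
Joint ranges: [-2.75, 2.75], [-0.79, 2.1], [0.01, 2.65], [-1.57, 4.71], [0.07, 3.14], [-2.87, 2.87]. Speed limits (rad/s): [2.22, 2.22, 2.79, 3.14, 3.14, 3.14].

### API

Orientations are given as a 3x3 rotation matrix whose columns are the frame's x, y, z axes.
In Python, from station import manip, imaging gives the robot as it stands.
- The arm moves only by the tool arm_command, never from a script. Its argument "plan" is a list that holds one entry, the list of rows, each a list of 5 numbers: the closure, from 0 (fully open) to 1 (shut), then the shift along the tool's x, y, z each as a share of 1000 mm, from -1 to 1, then the turn about the tool's z as a share of 45 degrees, from -1 to 1. A call has exactly 5 rows; each row is the pose to reach, as a shift and turn from the pose commanded when the call began, along the tool's axes at that moment; what a row does not reach only later rows make up. A row lasts 1/12 s, in which the tool goes at most 41.7 mm and 7.16 degrees, less where a joint would pass 70% of its speed; a pose out of reach is approached as far as the arm can. A call with a number of a shift or a turn outside -1 to 1 is refused whole. A call with a gripper value outside its range is refused whole. The fingers move at their own pace and stop on an object; "newtons" is the grip in N (left out, the last holds). Time passes only in rows, so rows that repeat a pose let the fingers close, or fill a call up. It gives the time, the measured TCP pose, the force, the opening and the grip force at its end, in the units of the state.
- manip.get_state(): the state, without advancing time (a new reading comes with each control period).
- imaging.get_image(name): name is "scene" or "top" or "wrist"; returns a dict with "img" (384x512x3 uint8, red, green, blue), "fx", "fy", "cx", "cy" (pixels), "rvec" (rotation vector, rad) and "tvec" (3), from world to camera coordinates, as OpenCV has them. Camera axes: x right, y down, z forward; pixel columns grow to the right and rows downward; lengths in m; the calibration is good to about 2 mm. A picture is of the moment at which its call begins. There is no depth.
- manip.close_job(): hands the job in; it is judged then, once.
Trained networks look in a picture, given as the dict that the camera call returned (one of the last four; its "shot" number tells which), for a name from the list of things; names that differ only in an ending like _2 or _b are one class to them, and where a whole thing is asked for, a point or a joint stands for the part that bears it (a point fixed in the world has none). Each returns a list of dicts, best first, with "p" (0 to 1); they miss things now and then, are a little off and sometimes report something else, mostly with a low value. They report only what shows in the picture. A call takes as long as a camera call. They do not tell look-alikes from the thing itself.
- imaging.masks_of(label, picture): "region" (384x512 bool, what is visible of it) and "point" ([column, row] in pixels, amid what is visible of it).
- imaging.spot_point(label, picture): "point" ([column, row] in pixels: a listed point, or the origin of a listed thing).
The state is a dict: "time_s": time; "joints": joint angles; "joint_vel": joint speeds; "joint_efforts": joint torques, N m; "tcp_pos": TCP position; "eef_rot": TCP orientation; "ft_force": force on the tool from outside, world axes, zero at the start; "moment": the same for the moment, N m; "width": opening from 0.0 (shut) to 1.0 (fully open); "grip_force": force on a finger pad.
Only numpy, scipy, OpenCV 4.12 (cv2) and the standard library are available. Lean on these libraries where they do the work, as an engineer would, in place of code of your own. Each camera call takes 0.05 s, during which the arm holds its last target. There are 200 camera calls.

### The job

The freshly lined brake disc has to cure in the bench oven, pressed under its weight. Pull the oven door all the way down (the rack comes out with it), lay the disc flat and centred on the round plate of the rack, lower the weight gently onto the disc, knob up and centred, then push the door back up until it is fully shut with the pile still centred. Leave the other things on the bench where they are.

Things in the scene. Friction and masses are not known exactly. Their poses are not given: they have to be found in the camera images.
- oven: Steel bench oven, fixed to the bench, 260 deep, 400 wide, 336 high, on 20 mm feet, a column of three knobs beside the door. Origin on the bench under the middle of the door's width, 130 mm behind the front face; x points from the door into the oven, y along the door's width, z up. The front face above the door is at x = -130 mm.
- door (a joint): Oven door, hinged along its bottom edge: 0 = shut (upright), 1.571 = fully down (level, its stop). It may start ajar. The stiff hinge holds the door where it is left; 4 to 9 N at the handle moves it. Toothed sectors gear the rack to it: as the door comes down the rack runs 108 mm out, as it goes up, back in. Door down, the rack's front edge is 104 mm in front of the oven's face.
- hinge (a point): Middle of the hinge axis, 85 above the bench, 2 mm in front of the oven's face. y: the hinge axis (level, along the door's width); z: from the hinge to the door's top edge, turning with the door; x: through the door, into the oven when shut. Door 272 wide, 190 high, 18 thick, steel frame, glass window.
- handle (a point): Middle of the door's handle bar: black sleeve, 15 diameter, 180 long, parallel to the hinge, on two bent arms. In the hinge's frame at x -45, z +235 (45 beyond the door's top edge). Shut: 320 above the bench, 47 in front of the oven's face; fully down: 40 above the bench, 237 in front. Can be pinched from above at both ends of the swing and turns between the fingers.
- plate (a point): Centre of the top of the round dark steel plate, 74 diameter, 6 thick, fixed on the wire rack near its front; x into the oven, y along its width, z up. Top 171 above the bench. Door down: 65 in front of the oven's face, free above; the oven's roof is 335 high, so keep the gripper's wide side parallel to the face. Door shut: 43 inside.
- disc: Lined brake disc: flat dark ring, 66 outside diameter, 28 bore, 10 thick, grooved top, about 0.14 kg, lying on the bench. Origin at the centre of its underside, z up along its axis. Not fragile: grip it across the outside.
- weight: Turned steel weight: round base 60 in diameter and 20 high with a plain round knob 24 in diameter and 32 high standing on its middle (52 high in all), 0.5 to 0.65 kg, standing knob up on the bench. Origin at the centre of its underside, z up along its axis. Grip it by the knob.
- shaft: Bystander: splined steel shaft standing upright, 48 in diameter, 130 high. Origin at the centre of its underside.
- piston: Bystander: turned steel piston with a rounded neck, standing upright, 42 in diameter, 90 high. Origin at the centre of its underside.
- knife: Bystander: grey utility knife lying flat, 130 x 20 x 12 (blade to +x). Origin at the centre of its underside.
- carton: Bystander: closed cardboard carton, 160 x 120 x 100 high. Origin at the centre of its underside.
Things that resemble listed ones, but are neither listed nor needed, are in the scene too. Several things look just like the disc: the one meant starts farthest to the robot's right.

How it is judged:
On the way, in this order (a step that is already met when the one before it is completed fails the run):
1. the oven door is pulled fully down (value of joint door above 1.48 rad), for 0.2 s.
2. the disc lies flat and centred on the rack's plate, let go, with the door down (horizontal distance between disc and plate below 0.006 m and z of disc in the frame of plate below 0.003 m and angle between the z axis of disc and the z axis of plate, either way round below 0.06 rad and contact force between the fingers and disc below 0.2 N and value of joint door above 1.4 rad), for 0.2 s.
3. the weight stands centred on the disc, knob up, let go, with the door down (horizontal distance between weight and disc below 0.006 m and z of weight in the frame of disc between 0.007 and 0.013 m and angle between weight's own z axis and vertical below 0.06 rad and contact force between the fingers and weight below 0.2 N and value of joint door above 1.4 rad), for 0.2 s.
At the end, for the whole second after the job is handed in: The oven door is shut (within 0.04 rad), the disc lies flat on the rack's plate within 6 mm of its centre, the weight stands knob up on the disc within 6 mm of its centre, and all is at rest (value of joint door below 0.04 rad and horizontal distance between disc and plate below 0.006 m and z of disc in the frame of plate between -0.003 and 0.003 m and angle between the z axis of disc and the z axis of plate, either way round below 0.06 rad and horizontal distance between weight and disc below 0.006 m and z of weight in the frame of disc between 0.007 and 0.013 m and angle between weight's own z axis and vertical below 0.06 rad and linear speed of each of disc, weight below 0.02 m/s); the robot touches nothing.
It fails at once if the disc or the weight is let fall (moving freely, out of the fingers, faster than 0.4 m/s) ((linear speed of disc above 0.4 m/s and contact force between the fingers and disc below 0.1 N) or (linear speed of weight above 0.4 m/s and contact force between the fingers and weight below 0.1 N)).
It fails at once if a bystander is moved more than 20 mm (distance of any of shaft, piston, knife, carton from where it was at the start of the episode above 0.02 m).
It also fails if it takes over 72 s, if anything falls off the work surface, if the arm or the gripper's body presses on something with over 40 N, if the wrist force passes 120 N, or if a joint passes its speed limit or range.

## Working session

There is one attempt and no reset: what is moved stays moved. The work goes in short steps, Python scripts to look and compute and a tool call to move; the robot and the scene stay as the last step left them, time stands still between calls to the robot, and variables do not carry over. Pictures are saved under pics/ and viewed, at most 10 in all, crops included, and the job is handed in when it is done.

Besides the shell and the picture viewer there is one more tool, called after "Emit:" in YAML: its name, and indented under it one key for each argument. arm_command: Moves the arm, as the interface text tells. Its arguments: {"type":"object","properties":{"plan":{"type":"array"},"newtons":{"type":"number"}},"required":["plan"]}

```bash
mkdir -p pics; ls
cat > h.py <<'E'
import numpy as np, cv2
from station import manip, imaging
def P(pic):
    R=cv2.Rodrigues(np.array(pic["rvec"],float))[0]; t=np.array(pic["tvec"],float).ravel()
    return R,t
def ray(pic,px,z):
    R,t=P(pic); d=R.T@np.array([(px[0]-pic["cx"])/pic["fx"],(px[1]-pic["cy"])/pic["fy"],1]); c=-R.T@t
    return c+d*(z-c[2])/d[2]
def proj(pic,X):
    R,t=P(pic); q=R@np.array(X,float)+t
    return np.array([q[0]/q[2]*pic["fx"]+pic["cx"],q[1]/q[2]*pic["fy"]+pic["cy"]])
def save(pic,n): cv2.imwrite("pics/"+n,pic["img"][:,:,::-1])
E
python3 - <<'E'
from h import *
s=manip.get_state(); print(s["tcp_pos"],np.round(s["eef_rot"],3).tolist(),s["time_s"],manip.hold_point_z)
ps={n:imaging.get_image(n) for n in("scene","top")}
cv2.imwrite("pics/a.png",np.vstack([cv2.resize(ps[n]["img"],(400,300))[:,:,::-1] for n in ps]))
save(ps["scene"],"scene0.png");save(ps["top"],"top0.png")
for n,p in ps.items():
    R,t=P(p);print(n,"cam",-R.T@t)
    for l,z in dict(disc=0,weight=0,shaft=0,piston=0,knife=0,carton=0,oven=0,hinge=.085,handle=.3,plate=.171).items():
        for d in imaging.spot_point(l,p): 
            if d["p"]>.2: print(n,l,round(d["p"],2),np.round(d["point"]),np.round(ray(p,d["point"],z),3))
E
```

```text
pics
[0.18108145 0.51898008 0.21811486] [[-0.944, 0.33, -0.0], [0.33, 0.944, -0.001], [0.0, -0.001, -1.0]] 0.0 0.0188
scene cam [ 0.8952658  -0.99406942  1.16539023]
scene disc 0.6 [251. 255.] [ 0.552 -0.206  0.   ]
scene disc 0.53 [298. 259.] [ 0.691 -0.159  0.   ]
scene disc 0.5 [219. 240.] [ 0.434 -0.196  0.   ]
scene disc 0.39 [310. 166.] [0.586 0.26  0.   ]
scene weight 0.73 [198. 263.] [ 0.415 -0.301  0.   ]
scene shaft 0.89 [279. 299.] [ 0.688 -0.314  0.   ]
scene piston 0.63 [219. 338.] [ 0.586 -0.494  0.   ]
scene knife 0.71 [165. 268.] [ 0.334 -0.358  0.   ]
scene carton 0.86 [162. 345.] [ 0.458 -0.573  0.   ]
scene oven 0.72 [312. 164.] [0.59  0.272 0.   ]
scene hinge 0.7 [295. 175.] [0.577 0.102 0.085]
scene handle 0.89 [292. 129.] [0.563 0.071 0.3  ]
scene plate 0.51 [198. 261.] [ 0.483 -0.399  0.171]
top cam [ 0.2816201  -0.13327369  1.4505993 ]
top disc 0.73 [257. 140.] [ 0.69  -0.154  0.   ]
top disc 0.69 [270. 220.] [ 0.425 -0.192  0.   ]
top disc 0.64 [270. 183.] [ 0.546 -0.193  0.   ]
top disc 0.52 [307. 177.] [ 0.562 -0.315  0.   ]
top shaft 0.51 [312. 137.] [ 0.696 -0.335  0.   ]
top piston 0.71 [168. 170.] [0.597 0.139 0.   ]
top piston 0.66 [362. 173.] [ 0.573 -0.496  0.   ]
top knife 0.75 [322. 247.] [ 0.335 -0.354  0.   ]
top carton 0.9 [382. 210.] [ 0.451 -0.554  0.   ]
top hinge 0.81 [166. 168.] [0.583 0.127 0.085]
top handle 0.67 [180. 154.] [0.571 0.052 0.3  ]
top plate 0.81 [149. 161.] [0.586 0.161 0.171]
```

Run:
```python
import cv2
for n in("scene0","top0"):
    i=cv2.imread(f"pics/{n}.png"); cv2.imwrite(f"pics/{n}b.png",cv2.resize(i[60:384,90:512] if n=="scene0" else i[60:330,60:420],(780,599),interpolation=cv2.INTER_CUBIC))
```

```text
(no output)
```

View pics/scene0b.png

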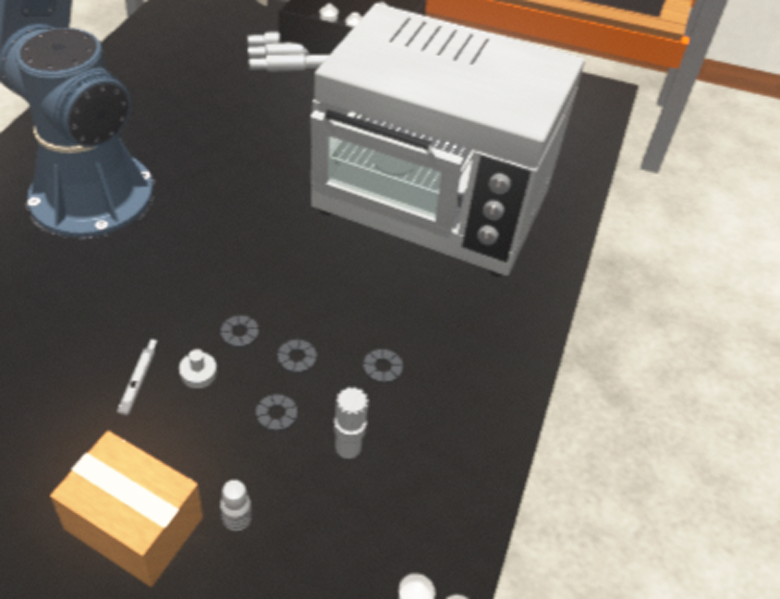

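View pics/top0b.png

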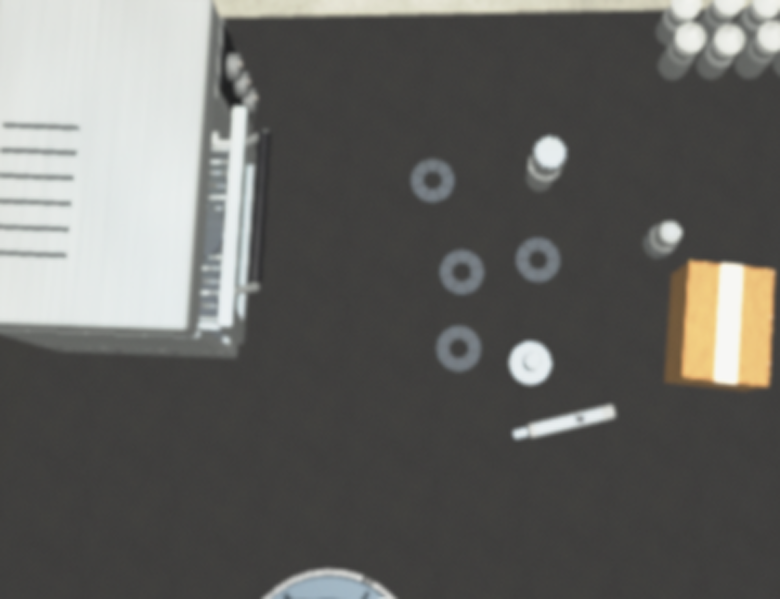

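The top view shows four identical rings at top-image pixels (257,140), (270,220), (270,183) and (307,177). World y is -0.15, -0.19, -0.19 and -0.315, so the one meant, farthest to the robot's right, is (307,177), which is scene pixel (240,282). The oven is at the left with its door facing -y, slightly ajar.

```bash
cat >> h.py <<'E'
def tri(obs):
    A=[];b=[]
    for p,px in obs:
        R,t=P(p); d=R.T@np.array([(px[0]-p["cx"])/p["fx"],(px[1]-p["cy"])/p["fy"],1]); d/=np.linalg.norm(d); c=-R.T@t
        M=np.eye(3)-np.outer(d,d); A.append(M); b.append(M@c)
    A=np.vstack(A);b=np.hstack(b); x,r,_,_=np.linalg.lstsq(A,b,rcond=None); return x,np.sqrt(r)
E
python3 - <<'E'
from h import *
ps={n:imaging.get_image(n) for n in("scene","top")}; s,t=ps["scene"],ps["top"]
for l in("handle","hinge","plate","oven","weight","shaft"):
    a=imaging.spot_point(l,s);b=imaging.spot_point(l,t)
    if a and b: print(l,a[0]["point"],b[0]["point"],*tri([(s,a[0]["point"]),(t,b[0]["point"])]))
for n,p in ps.items():
  for l in("disc","weight","oven","door","handle"):
    for d in imaging.masks_of(l,p):
        m=d["region"].astype(np.uint8); c=max(cv2.findContours(m,0,1)[0],key=len)
        e=cv2.minAreaRect(c); mm=np.argwhere(m).mean(0)[::-1]
        print(n,l,round(d["p"],2),m.sum(),np.round(mm,1),np.round(e[0],1),np.round(e[1],1),round(e[2],1),np.round(ray(p,mm,.01),3) if l in("disc","weight") else np.round(cv2.boxPoints(e)).tolist())
i=t["img"][:,:,::-1]
a=cv2.resize(i[120:240,230:350],(590,590),interpolation=3)
cv2.imwrite("pics/c.png",a)
h=cv2.resize(i[100:220,140:200],(400,800),interpolation=3)
cv2.imwrite("pics/h.png",np.hstack([cv2.resize(i[95:225,135:200],(300,600),interpolation=3),cv2.resize(s["img"][90:190,250:360,::-1],(500,600),interpolation=3)]))
E
```

```text
handle [291.2, 127.6] [179.9, 153.5] [0.56679454 0.04754314 0.32309939] [0.00123887]
hinge [296.4, 173.1] [170.5, 167.6] [0.58064956 0.11269213 0.08776549] [0.00430173]
weight [195.5, 262.1] [304.2, 223.0] [ 0.41020821 -0.30107354  0.00167883] [0.00368455]
scene disc 0.73 301 [297.1 258. ] [296.5 258. ] [18. 21.] 90.0 [ 0.688 -0.166  0.01 ]
scene disc 0.57 295 [240.1 283.1] [240. 283.] [20. 20.] 90.0 [ 0.567 -0.319  0.01 ]
scene disc 0.52 240 [250.8 252. ] [250.5 252. ] [16. 19.] 90.0 [ 0.549 -0.204  0.01 ]
scene disc 0.49 268 [219.7 238.9] [220. 239.] [16. 20.] 90.0 [ 0.438 -0.197  0.01 ]
scene weight 0.53 343 [197.1 259.7] [197. 259.] [20. 20.] 90.0 [ 0.412 -0.298  0.01 ]
scene oven 0.72 15252 [328.1 131.9] [323.3 133.3] [138.2 126. ] 15.9 [[240.0, 175.0], [274.0, 54.0], [407.0, 92.0], [372.0, 213.0]]
scene door 0.96 3817 [298.7 152.6] [297.1 152.2] [91.4 47.1] 18.4 [[246.0, 160.0], [261.0, 115.0], [348.0, 144.0], [333.0, 189.0]]
scene door 0.61 395 [217.6 333. ] [218.  332.5] [27. 16.] 90.0 [[210.0, 319.0], [226.0, 319.0], [226.0, 346.0], [210.0, 346.0]]
scene handle 0.64 3628 [29
[... 391 characters left out ...]
[258.5 141. ] [18. 19.] 90.0 [ 0.685 -0.16   0.01 ]
top disc 0.22 2548 [391.6 206.3] [391.6 205.9] [47.8 55.1] 3.8 [ 0.459 -0.581  0.01 ]
top weight 0.52 267 [304.1 222.9] [304.5 223. ] [18. 17.] 90.0 [ 0.412 -0.298  0.01 ]
top weight 0.49 313 [321.1 249.4] [320.  249.7] [ 7.  47.8] 76.6 [ 0.327 -0.349  0.01 ]
top oven 0.85 20116 [113.4 139.1] [116.9 136.9] [134.4 165.6] 6.6 [[41.0, 211.0], [60.0, 47.0], [193.0, 62.0], [174.0, 227.0]]
top door 0.59 1735 [171.2 160.9] [171.7 161.3] [ 20.9 104.2] 5.1 [[157.0, 212.0], [166.0, 108.0], [187.0, 110.0], [177.0, 214.0]]
top handle 0.89 1768 [171.2 160.4] [169.5 161. ] [ 24.7 106.1] 3.4 [[154.0, 213.0], [160.0, 107.0], [185.0, 109.0], [179.0, 215.0]]
```

View pics/c.png

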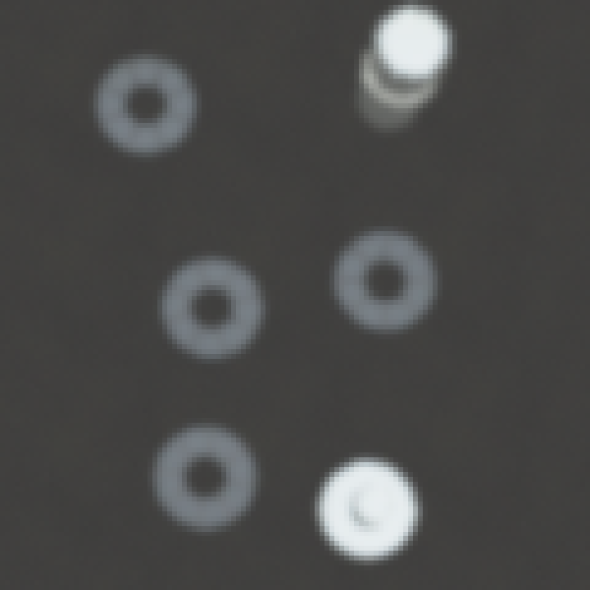

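View pics/h.png

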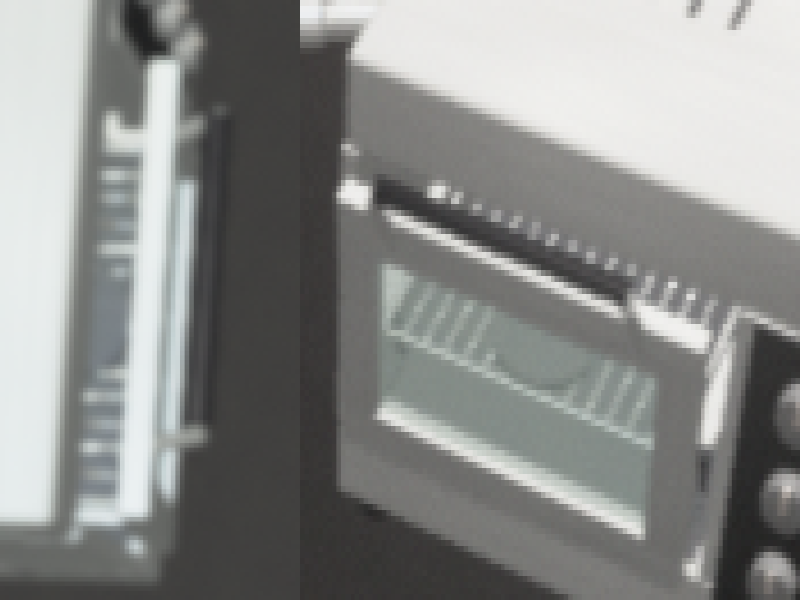

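The crop confirms the rightmost ring, at crop (385,280) = top (307,177), with the weight's knob at (368,508). The handle bar runs in the top view from about (182,118) to (177,189), and in the scene view from (268,122) to (323,139).

Run:
```python
from h import *
s=imaging.get_image("scene");t=imaging.get_image("top")
print(tri([(s,(323,138.8)),(t,(182.3,118.4))]),tri([(s,(267.6,121.7)),(t,(177.2,188.6))]))
a,b=ray(t,(182.3,118.4),.315),ray(t,(177.2,188.6),.315);print(a,b,(a+b)/2,np.linalg.norm(a-b))
# roof edge/door edges line direction in top image
g=cv2.cvtColor(t["img"],cv2.COLOR_RGB2GRAY)
L=cv2.createLineSegmentDetector().detect(g)[0][:,0]
for l in L:
    n=np.hypot(l[2]-l[0],l[3]-l[1])
    if n>25 and max(l[0],l[2])<200:
        a,b=ray(t,l[:2],.336),ray(t,l[2:],.336); print(np.round(l),np.round(a[:2],3),np.round(b[:2],3),np.degrees(np.arctan2((b-a)[1],(b-a)[0])).round(1))
st=manip.get_state(); w=imaging.get_image("wrist"); R,tt=P(w); c=-R.T@tt; Rt=np.array(st["eef_rot"])
print("wristcam in tool",Rt.T@(c-st["tcp_pos"]),Rt.T@R.T)
```

```text
(array([0.66476382, 0.04436662, 0.31522602]), array([0.00193043])) (array([0.48235494, 0.05851086, 0.30917415]), array([0.00515546]))
[0.66356747 0.04369555 0.315     ] [0.47817477 0.05555189 0.315     ] [0.57087112 0.04962372 0.315     ] 0.18577143418402298
[ 34. 116.  -0. 130.] [0.67  0.419] [0.636 0.503] 112.3
[ -0. 200.  45. 186.] [0.454 0.49 ] [0.489 0.381] -72.4
[174. 186. 177. 135.] [0.482 0.06 ] [0.612 0.053] -3.1
[ 48. 149.  43. 119.] [0.582 0.377] [0.66  0.396] 13.5
[ 59.  57.  49. 145.] [0.831 0.364] [0.592 0.377] 176.9
[ 1. 70. 56. 69.] [0.796 0.513] [0.797 0.37 ] -89.7
[166. 206. 170. 146.] [0.433 0.079] [0.585 0.072] -2.8
[ 43. 205.  73. 208.] [0.441 0.382] [0.432 0.308] -96.9
[166. 128. 160. 203.] [0.632 0.083] [0.439 0.094] 176.7
[ 73. 206. 143. 208.] [0.437 0.308] [0.427 0.136] -93.3
[146. 206. 157.  58.] [0.433 0.129] [0.822 0.107] -3.3
[ 42. 329.  16. 273.] [0.144 0.368] [0.276 0.439] 28.3
[ 92. 141.  59. 140.] [0.6   0.268] [0.605 0.351] 86.5
[ 89. 176.  56. 175.] [0.51  0.271] [0.515 0.356] 86.7
[ 56. 172.  89. 173.] [0.524 0.356] [0.52  0.272] -92.9
[ 93. 130.  
[... 337 characters left out ...]
 150.] [0.584 0.353] [0.579 0.268] -93.4
[ 91. 153.  58. 152.] [0.57  0.271] [0.575 0.352] 86.5
[ 89. 164.  56. 163.] [0.541 0.273] [0.545 0.357] 86.9
[173. 137. 170. 186.] [0.608 0.063] [0.482 0.07 ] 176.7
[106. 218. 144. 220.] [0.404 0.228] [0.398 0.132] -93.6
[ 15. 226.  12. 271.] [0.391 0.447] [0.282 0.447] 180.0
[ 23. 366.   0. 350.] [0.063 0.407] [0.1   0.463] 56.9
[86. 56. 61. 55.] [0.833 0.294] [0.836 0.359] 87.0
[ 45. 183.  48. 151.] [0.495 0.382] [0.578 0.378] -2.6
wristcam in tool [ 6.46503346e-02  1.53909536e-04 -1.65756056e-01] [[ 7.04412881e-06 -9.71537965e-01 -2.36883899e-01]
 [ 9.99999627e-01 -1.97720943e-04  8.40654554e-04]
 [-8.63564723e-04 -2.36883817e-01  9.71537602e-01]]
```

Emit:
arm_command:
  plan:
    - [[0.5,0,0,-0.04,-0.1],[0.5,0,0,-0.08,-0.2],[0.5,0,0,-0.12,-0.3],[0.5,0,0,-0.16,-0.36],[0.5,0,0,-0.2,-0.36]]

```text
time_s: 2.87
tcp_pos: [0.181, 0.5188, 0.4208]
eef_rot: [[-0.999, 0.05, 0.0], [0.05, 0.999, 0.0], [-0.0, 0.0, -1.0]]
ft_force: [0.4, 1.1, 0.2]
width: 0.692
grip_force: 0.0
```

Emit:
arm_command:
  plan:
    - [[0.5,-0.027,-0.03,0,0],[0.5,-0.054,-0.06,0,0],[0.5,-0.081,-0.09,0,0],[0.5,-0.108,-0.12,0,0],[0.5,-0.135,-0.15,0,0]]

```text
time_s: 3.28
tcp_pos: [0.3087, 0.3607, 0.4188]
eef_rot: [[-0.999, 0.052, 0.0], [0.052, 0.999, 0.0], [-0.0, 0.0, -1.0]]
ft_force: [0.8, 0.7, -0.7]
width: 0.502
grip_force: 0.0
```

Emit:
arm_command:
  plan:
    - [[0.5,-0.027,-0.03,0,0],[0.5,-0.054,-0.06,0,0],[0.5,-0.081,-0.09,0,0],[0.5,-0.108,-0.12,0,0],[0.5,-0.135,-0.15,0,0]]

```text
time_s: 3.7
tcp_pos: [0.4357, 0.2035, 0.4189]
eef_rot: [[-0.999, 0.053, 0.001], [0.053, 0.999, 0.0], [-0.001, 0.0, -1.0]]
ft_force: [1.2, 0.4, 0.3]
width: 0.499
grip_force: 0.0
```

Emit:
arm_command:
  plan:
    - [[0.5,-0.027,-0.03,0,0],[0.5,-0.054,-0.06,0,0],[0.5,-0.081,-0.09,0,0],[0.5,-0.108,-0.12,0,0],[0.5,-0.135,-0.15,0,0]]

```text
time_s: 4.12
tcp_pos: [0.5627, 0.0465, 0.4187]
eef_rot: [[-0.999, 0.053, 0.0], [0.053, 0.999, 0.0], [-0.0, 0.0, -1.0]]
ft_force: [-0.1, 0.1, 1.2]
width: 0.498
grip_force: 0.0
```

Run:
```python
from h import *
st=manip.get_state(); print(st["tcp_pos"],np.round(st["eef_rot"],3).tolist(),st["joints"],st["time_s"],st["width"])
w=imaging.get_image("wrist"); save(w,"w1.png")
for l in("handle","hinge"):
    for d in imaging.spot_point(l,w): print(l,d["p"],d["point"],ray(w,d["point"],.314))
print(proj(w,(.570,.0495,.314)),proj(w,(.66,.0445,.314)),proj(w,(.48,.0545,.314)))
```

```text
[0.56266165 0.04650836 0.41870327] [[-0.999, 0.053, 0.0], [0.053, 0.999, 0.0], [-0.0, 0.0, -1.0]] [-1.33919291e-05  2.57721526e-01  1.29697329e+00  5.72920535e-05
  1.58668010e+00 -1.51751145e+00] 4.1167 0.49803440581485975
handle 0.82 [259.4, 199.3] [0.57289666 0.04802551 0.314     ]
hinge 0.93 [301.0, 161.2] [0.54159787 0.08466454 0.314     ]
[260.93318883 195.97863014] [260.46126653 289.81145526] [261.48326385  86.60661474]
```

View pics/w1.png

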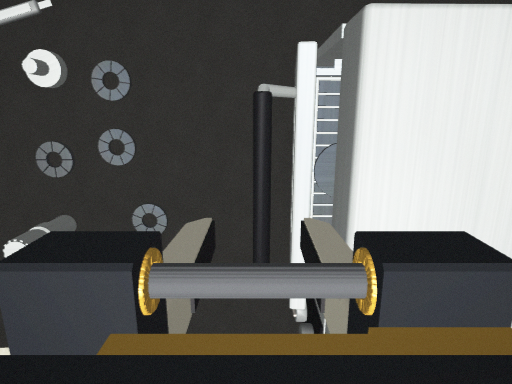

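The wrist view shows the handle bar as a black line at column 262, with its near end at row 92, as predicted. I'll lower onto it and pinch.

Emit:
arm_command:
  plan:
    - [[0.5,-0.004,0.003,0.03,0],[0.5,-0.008,0.003,0.06,0],[0.5,-0.008,0.003,0.09,0],[0.5,-0.008,0.003,0.117,0],[0.5,-0.008,0.003,0.117,0]]
  newtons: 20

```text
time_s: 4.68
tcp_pos: [0.5674, 0.052, 0.2969]
eef_rot: [[-0.999, 0.052, -0.008], [0.052, 0.999, 0.0], [0.008, -0.0, -1.0]]
ft_force: [-1.1, -0.0, -0.2]
width: 0.5
grip_force: 0.0
```

Emit:
arm_command:
  plan:
    - [[1,0,0,0,0],[1,0,0,0,0],[1,0,0,0,0],[1,0,0,0,0],[1,0,0,0,0]]

```text
time_s: 5.1
tcp_pos: [0.5702, 0.0511, 0.3028]
eef_rot: [[-0.999, 0.053, 0.002], [0.053, 0.999, -0.0], [-0.002, 0.0, -1.0]]
ft_force: [-0.7, 0.1, 0.5]
width: 0.19
grip_force: 0.6
```

Run:
```python
from h import *
st=manip.get_state(); print(st["tcp_pos"],st["width"]*93,st["grip_force"],st["ft_force"])
print("theta,out,dz: shifts from theta0=.10")
f=lambda t:np.array([45*np.cos(t)+235*np.sin(t),235*np.cos(t)-45*np.sin(t)])
t0=.10
for t in np.linspace(t0,1.6,21): print(round(t,3),np.round(f(t)-f(t0),1))
```

```text
[0.57023615 0.05106701 0.30279738] 17.644829743735425 0.6439081393182278 [-0.65679371  0.05748261  0.48269789]
theta,out,dz: shifts from theta0=.10
0.1 [0. 0.]
0.175 [17.  -5.8]
0.25 [ 33.5 -12.8]
0.325 [ 49.4 -21. ]
0.4 [ 64.7 -30.4]
0.475 [ 79.3 -40.9]
0.55 [ 93.  -52.5]
0.625 [105.8 -65.1]
0.7 [117.6 -78.6]
0.775 [128.3 -92.9]
0.85 [ 138. -108.]
0.925 [ 146.5 -123.8]
1.0 [ 153.8 -140.2]
1.075 [ 159.9 -157.1]
1.15 [ 164.6 -174.4]
1.225 [ 168.1 -192. ]
1.3 [ 170.2 -209.8]
1.375 [ 171.  -227.8]
1.45 [ 170.5 -245.7]
1.525 [ 168.6 -263.5]
1.6 [ 165.3 -281.2]
```

Emit:
arm_command:
  plan:
    - [[1,0,0,0,0],[1,0,0,0,0],[1,0,-0.017,0.006,0],[1,0,-0.0335,0.013,0],[1,0,-0.049,0.021,0]]

```text
time_s: 5.52
tcp_pos: [0.5674, 0.0021, 0.2812]
eef_rot: [[-0.999, 0.053, 0.001], [0.053, 0.999, 0.001], [-0.001, 0.001, -1.0]]
ft_force: [0.7, 3.9, 1.5]
width: 0.151
grip_force: 20.0
```

Emit:
arm_command:
  plan:
    - [[1,0,-0.015,0.009,0],[1,0,-0.03,0.02,0],[1,0,-0.044,0.032,0],[1,0,-0.056,0.044,0],[1,0,-0.068,0.058,0]]

```text
time_s: 5.93
tcp_pos: [0.5633, -0.0663, 0.2227]
eef_rot: [[-0.999, 0.053, -0.0], [0.053, 0.999, 0.0], [0.0, 0.0, -1.0]]
ft_force: [-2.2, 2.1, 1.5]
width: 0.153
grip_force: 20.0
```

Run:
```python
from h import *
st=manip.get_state(); print(st["tcp_pos"],st["width"]*93,st["grip_force"],st["ft_force"])
w=imaging.get_image("wrist"); save(w,"w2.png")
for l in("handle","hinge","plate"):
    for d in imaging.spot_point(l,w): print(l,d["p"],d["point"])
t=imaging.get_image("scene")
for l in("handle","hinge"):
    for d in imaging.spot_point(l,t): print(l,d["p"],d["point"])
th=.7
for z in(.314,.24):print(proj(t,(.57,-.068,z)),proj(w,(.57,-.068,z)))
```

```text
[ 0.56334755 -0.06634889  0.22270409] 14.263071829870533 19.99983251094818 [-2.15526962  2.10975909  1.4835374 ]
handle 0.92 [254.5, 247.0]
hinge 0.78 [445.6, 185.1]
handle 0.7 [274.5, 169.7]
hinge 0.89 [296.8, 171.2]
hinge 0.54 [311.3, 166.3]
[277.86969769 153.5503929 ] [252.52407178 377.03678786]
[276.65637585 172.69621636] [254.4678524  258.12477755]
```

View pics/w2.png

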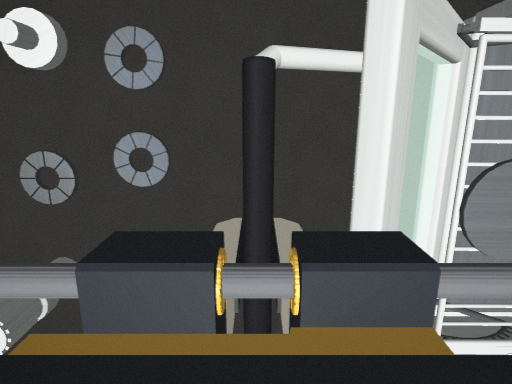

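The door follows the arc. The bar at column 258 sits between the fingers, and the plate is coming out at right, about (490,210).

Emit:
arm_command:
  plan:
    - [[1,0,-0.011,0.014,0],[1,0,-0.02,0.029,0],[1,0,-0.029,0.045,0],[1,0,-0.036,0.062,0],[1,0,-0.042,0.0785,0]]

```text
time_s: 6.7
tcp_pos: [0.561, -0.1088, 0.1438]
eef_rot: [[-0.999, 0.053, -0.001], [0.053, 0.999, -0.001], [0.001, -0.001, -1.0]]
ft_force: [-3.1, -2.9, 3.8]
width: 0.154
grip_force: 20.0
```

Emit:
arm_command:
  plan:
    - [[1,0,-0.005,0.017,0],[1,0,-0.008,0.035,0],[1,0,-0.01,0.053,0],[1,0,-0.011,0.071,0],[1,0,-0.0105,0.0885,0]]

```text
time_s: 7.12
tcp_pos: [0.5604, -0.1208, 0.055]
eef_rot: [[-0.999, 0.053, -0.001], [0.053, 0.999, -0.003], [0.001, -0.003, -1.0]]
ft_force: [-5.9, -17.1, 0.6]
width: 0.155
grip_force: 20.0
```

Emit:
arm_command:
  plan:
    - [[1,0,0.001,0.01,0],[1,0,0.002,0.018,0],[1,0,0.003,0.024,0],[1,0,0.004,0.028,0],[1,0,0.004,0.03,0]]

```text
time_s: 7.53
tcp_pos: [0.5605, -0.1176, 0.0249]
eef_rot: [[-0.999, 0.053, -0.001], [0.053, 0.999, -0.004], [0.001, -0.004, -1.0]]
ft_force: [-5.1, -25.0, -4.0]
width: 0.154
grip_force: 20.0
```

Run:
```python
from h import *
st=manip.get_state(); print(st["tcp_pos"],st["width"]*93,st["grip_force"],st["ft_force"])
s=imaging.get_image("scene");t=imaging.get_image("top")
for l in("handle","hinge","plate"):
    a=imaging.spot_point(l,s);b=imaging.spot_point(l,t)
    print(l,[(round(d["p"],2),d["point"]) for d in a+b],*(tri([(s,a[0]["point"]),(t,b[0]["point"])]) if a and b else ()))
```

```text
[ 0.56054493 -0.117612    0.02494293] 14.361447767499316 20.008698105812073 [ -5.10895439 -25.01636357  -4.04095401]
handle [(0.8, [261.5, 227.2])]
hinge [(0.94, [299.9, 172.6]), (0.31, [162.7, 343.7]), (0.86, [168.7, 169.9])] [0.58228894 0.12402228 0.07816956] [0.0063616]
plate [(0.98, [293.3, 166.7]), (0.78, [182.0, 163.4])] [0.57933377 0.0681194  0.15367872] [0.00209045]
```

Emit:
arm_command:
  plan:
    - [[1,0,-0.002,0.002,0],[1,0,-0.002,0.004,0],[1,0,-0.002,0.006,0],[1,0,-0.002,0.006,0],[1,0,-0.002,0.006,0]]

```text
time_s: 8.35
tcp_pos: [0.5606, -0.1168, 0.0193]
eef_rot: [[-0.999, 0.053, -0.001], [0.053, 0.999, -0.001], [0.001, -0.001, -1.0]]
ft_force: [-3.0, -7.3, -2.2]
width: 0.153
grip_force: 20.0
```

Run:
```python
from h import *
st=manip.get_state(); print(st["tcp_pos"],st["width"]*93,st["grip_force"],st["ft_force"])
s=imaging.get_image("scene");t=imaging.get_image("top")
for l in("handle","hinge","plate"):
    a=imaging.spot_point(l,s);b=imaging.spot_point(l,t)
    print(l,[(round(d["p"],2),d["point"]) for d in a+b],*(tri([(s,a[0]["point"]),(t,b[0]["point"])]) if a and b else ()))
print(ray(t,imaging.spot_point("plate",t)[0]["point"],.171))
for z in(.03,.035,.04,.045): print(proj(s,(.561,-.119,z)))
b=cv2.resize(s["img"][130:260,230:350,::-1],(554,600),interpolation=3);cv2.imwrite("pics/s3.png",b)
```

```text
[ 0.56055358 -0.11676669  0.01932936] 14.264629463065674 20.004460215568542 [-3.03816162 -7.27597724 -2.19422267]
handle [(0.6, [164.4, 268.9]), (0.58, [265.5, 221.4])]
hinge [(0.88, [299.3, 173.3]), (0.88, [169.0, 169.3]), (0.19, [306.7, 175.2])] [0.58272539 0.12230022 0.07719247] [0.00373319]
plate [(0.84, [290.8, 165.0]), (0.76, [182.9, 164.8])] [0.57245583 0.06371879 0.16246415] [0.00311295]
[0.57245823 0.0636039  0.171     ]
[265.02415793 229.88197012]
[265.06837268 228.87659951]
[265.11280326 227.86632123]
[265.15745125 226.85109925]
```

View pics/s3.png

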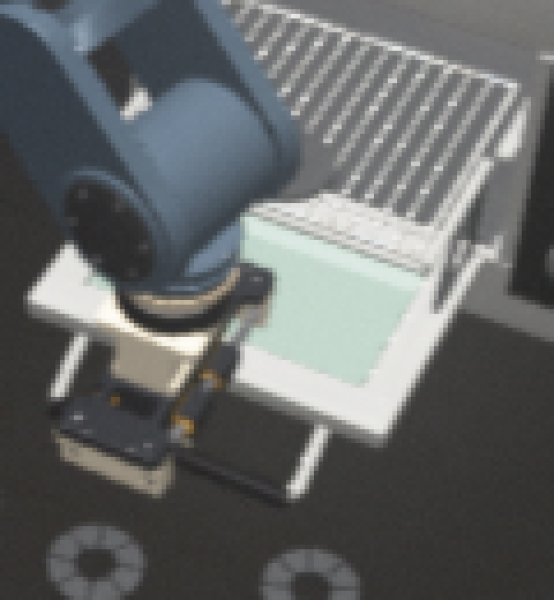

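The door looks nearly level, with the front end of the bar at crop (290,492). I'll press down until the stop is felt.

Emit:
arm_command:
  plan:
    - [[1,0,0,0.002,0],[1,0,0.0,0.004,0],[1,0,0.0,0.006,0],[1,0,0,0.006,0],[1,0,0,0.006,0]]
  newtons: 40

```text
time_s: 9.22
tcp_pos: [0.5628, -0.1169, 0.0172]
eef_rot: [[-0.999, 0.053, 0.004], [0.053, 0.999, -0.002], [-0.004, -0.001, -1.0]]
ft_force: [-11.9, -1.5, 37.6]
width: 0.149
grip_force: 40.0
```

Run:
```python
from h import *
st=manip.get_state(); print(st["tcp_pos"],st["ft_force"],st["moment"])
s=imaging.get_image("scene")
for e in((.653,-.1225),(.655,-.12)):
  for z in(.035,.04,.05,.06): print(e,z,proj(s,(*e,z)))
```

```text
[ 0.56280257 -0.11694913  0.0171738 ] [-11.94490041  -1.51298272  37.59775496] [-0.33219798  1.69524258 -0.05467988]
(0.653, -0.1225) 0.035 [291.87282071 239.11316971]
(0.653, -0.1225) 0.04 [291.98485701 238.10829336]
(0.653, -0.1225) 0.05 [292.21061131 236.08345731]
(0.653, -0.1225) 0.06 [292.43863604 234.0382573 ]
(0.655, -0.12) 0.035 [292.75695253 238.74553783]
(0.655, -0.12) 0.04 [292.87110687 237.7404752 ]
(0.655, -0.12) 0.05 [293.10112778 235.71527479]
(0.655, -0.12) 0.06 [293.33346034 233.66972165]
```

The stop is felt (37 N). I'll let go, rise, and look at the plate.

Emit:
arm_command:
  plan:
    - [[0.5,0,0,-0.004,0],[0.5,0,0,-0.004,0],[0.5,0,0,-0.004,0],[0.5,0,0,-0.004,0],[0.5,0,0,-0.03,0]]

```text
time_s: 9.68
tcp_pos: [0.5584, -0.1154, 0.0398]
eef_rot: [[-0.999, 0.053, -0.007], [0.053, 0.999, 0.002], [0.007, 0.002, -1.0]]
ft_force: [-0.7, -0.0, -1.1]
width: 0.456
grip_force: 0.0
```

Emit:
arm_command:
  plan:
    - [[0.5,0,0,-0.04,0],[0.5,0,0,-0.08,0],[0.5,0,0,-0.12,0],[0.3,0,0,-0.16,0],[0.1,0,0,-0.2,0]]

```text
time_s: 10.1
tcp_pos: [0.5606, -0.116, 0.2452]
eef_rot: [[-0.999, 0.053, -0.001], [0.053, 0.999, 0.0], [0.001, 0.0, -1.0]]
ft_force: [-0.2, -0.8, 0.6]
width: 0.597
grip_force: 0.0
```

Emit:
arm_command:
  plan:
    - [[0.0,-0.009,0.02,-0.035,0],[0,-0.018,0.05,-0.06,0],[0,-0.027,0.09,-0.075,0],[0,-0.036,0.13,-0.075,0],[0,-0.045,0.165,-0.075,0]]

```text
time_s: 10.52
tcp_pos: [0.6152, 0.0484, 0.3195]
eef_rot: [[-0.999, 0.053, 0.002], [0.053, 0.999, 0.0], [-0.002, 0.0, -1.0]]
ft_force: [-0.3, 0.4, -0.3]
width: 0.951
grip_force: 0.0
```

Run:
```python
from h import *
manip_s=manip.get_state(); print(manip_s["tcp_pos"],manip_s["joint_vel"])
imaging.get_image("top");w=imaging.get_image("wrist"); save(w,"w4.png"); t=imaging.get_image("top")
for p in(w,t):
  for l,z in(("plate",.171),("handle",.04),("hinge",.085),("disc",.005)):
    for d in imaging.spot_point(l,p): print(l,round(d["p"],2),d["point"],np.round(ray(p,d["point"],z),4))
  for d in imaging.masks_of("plate",p):
    m=d["region"].astype(np.uint8); c=max(cv2.findContours(m,0,1)[0],key=len); e=cv2.fitEllipse(c) if len(c)>5 else None; print(d["p"],m.sum(),e,ray(p,e[0],.171) if e else 0)
print(proj(w,(.575,.0547,.171)))
```

```text
[0.61523129 0.04837385 0.31948588] [ 0.70377431  0.33502002 -0.43216628 -0.00228833  0.12684007  0.69122552]
plate 0.65 [255.7, 132.4] [0.5719 0.0551 0.171 ]
handle 0.7 [125.6, 125.6] [ 0.5627 -0.1196  0.04  ]
hinge 0.86 [304.3, 132.7] [0.5808 0.1136 0.085 ]
disc 0.9 [0.0, 129.2] [ 0.5596 -0.316   0.005 ]
disc 0.72 [120.5, 206.0] [ 0.6839 -0.159   0.005 ]
disc 0.69 [75.7, 119.0] [ 0.5507 -0.2039  0.005 ]
disc 0.58 [67.9, 31.8] [ 0.4355 -0.1933  0.005 ]
0.61 14462 ((279.56854248046875, 117.746337890625), (145.82579040527344, 253.50259399414062), 6.4601287841796875) [0.55939532 0.0782428  0.171     ]
plate 0.72 [307.3, 175.2] [ 0.5347 -0.2944  0.171 ]
plate 0.59 [184.4, 164.3] [0.5739 0.0593 0.171 ]
hinge 0.42 [360.3, 168.8] [ 0.5686 -0.4697  0.085 ]
disc 0.57 [269.0, 184.2] [ 0.5403 -0.1899  0.005 ]
disc 0.56 [305.3, 176.9] [ 0.562  -0.3086  0.005 ]
disc 0.56 [270.9, 219.3] [ 0.4261 -0.193   0.005 ]
disc 0.53 [254.0, 140.5] [ 0.6875 -0.1443  0.005 ]
0.86 360 ((190.8994903564453, 166.77902221679688), (14.911724090576172, 23.60418128967285), 21.97368049621582) [0.56615913 0.04053394 0.171     ]
[255.47923769 135.71541882]
```

View pics/w4.png

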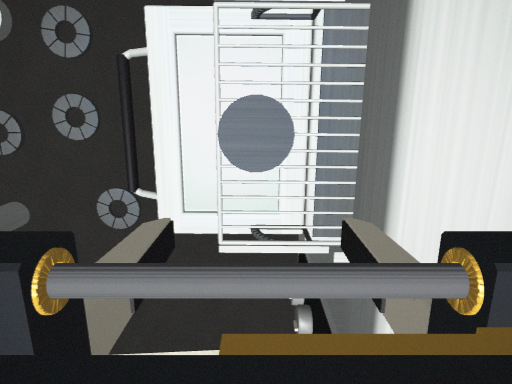

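The wrist view shows the door level, the rack out, and the plate as a clean disc at (256,133), matching the prediction from the handle. Next I'll fit its outline.

```bash
cat >> h.py <<'E'
def circ(p,seed,tol=12,z=0):
    g=cv2.GaussianBlur(p["img"],(3,3),0); m=np.zeros((386,514),np.uint8)
    cv2.floodFill(g.copy(),m,(int(seed[0]),int(seed[1])),0,(tol,)*3,(tol,)*3,4|(255<<8)|cv2.FLOODFILL_MASK_ONLY|cv2.FLOODFILL_FIXED_RANGE)
    m=cv2.morphologyEx(m[1:-1,1:-1],cv2.MORPH_OPEN,cv2.getStructuringElement(2,(9,9)))
    c=max(cv2.findContours(m,0,1)[0],key=len); h=cv2.convexHull(c)[:,0].astype(float)
    W=np.array([ray(p,q,z)[:2] for q in h]).astype(np.float32)
    return cv2.fitEllipse(c), cv2.fitEllipse(W), cv2.minEnclosingCircle(W)
E
python3 - <<'E'
from h import *
w=imaging.get_image("wrist"); print(manip.get_state()["tcp_pos"])
for tol in(10,18): print(circ(w,(240,133),tol,.171))
E
```

```text
[0.61469336 0.04575496 0.3186972 ]
(((264.4313049316406, 133.9574737548828), (73.17109680175781, 74.52412414550781), 11.488627433776855), ((0.5733515620231628, 0.054920095950365067), (0.07061856240034103, 0.07113977521657944), 79.76028442382812), ((0.5733205676078796, 0.055001553148031235), 0.0358375683426857))
(((264.4496154785156, 133.94390869140625), (73.60303497314453, 74.85749816894531), 6.920022964477539), ((0.5733529925346375, 0.054901327937841415), (0.07105492800474167, 0.0716121718287468), 86.37996673583984), ((0.5732954740524292, 0.05482889339327812), 0.03616246208548546))
```

Emit:
arm_command:
  plan:
    - [[0,0,-0.035,0,0],[0,0,-0.07,0,0],[0,-0.003,-0.105,0,0],[0,-0.005,-0.14,0,0],[0,-0.007,-0.175,0,0]]

```text
time_s: 11.63
tcp_pos: [0.6122, -0.1307, 0.3188]
eef_rot: [[-0.999, 0.053, 0.0], [0.053, 0.999, -0.0], [-0.0, -0.0, -1.0]]
ft_force: [0.2, 0.3, -0.0]
width: 1.0
grip_force: 0.0
```

Emit:
arm_command:
  plan:
    - [[0,-0.001,-0.033,-0.024,0],[0,-0.003,-0.066,0.01,0],[0,-0.005,-0.1,0.03,0],[0,-0.006,-0.14,0.04,0],[0,-0.007,-0.18,0.05,0]]

```text
time_s: 12.05
tcp_pos: [0.6093, -0.3083, 0.2679]
eef_rot: [[-0.999, 0.053, -0.001], [0.053, 0.999, 0.001], [0.001, 0.001, -1.0]]
ft_force: [0.2, 0.4, 0.6]
width: 1.001
grip_force: 0.0
```

Run:
```python
from h import *
for _ in range(4): imaging.get_image("top")
w=imaging.get_image("wrist"); save(w,"w5.png");print(manip.get_state()["tcp_pos"])
for l,z in(("disc",.0),("weight",.0),("shaft",0)):
    for d in imaging.masks_of(l,w):
        c=max(cv2.findContours(d["region"].astype(np.uint8),0,1)[0],key=len)
        W=np.array([ray(w,q,.01)[:2] for q in c[:,0].astype(float)],np.float32)
        print(l,round(d["p"],2),d["point"],np.round(ray(w,d["point"],.01),4),cv2.minEnclosingCircle(W),cv2.fitEllipse(W))
```

```text
[ 0.6100054  -0.30649603  0.2693759 ]
disc 0.66 [373.4, 199.4] [ 0.6708 -0.1525  0.01  ] ((0.6857076287269592, -0.16362349689006805), 0.03461610525846481) ((0.6798768043518066, -0.162159264087677), (0.050115250051021576, 0.06893156468868256), 158.5499267578125)
disc 0.59 [331.3, 100.3] [ 0.5377 -0.2095  0.01  ] ((0.5476610064506531, -0.20338934659957886), 0.033066585659980774) ((0.5476546883583069, -0.20337843894958496), (0.0640365406870842, 0.06457875669002533), 10.854412078857422)
disc 0.58 [253.6, 116.2] [ 0.5519 -0.3086  0.01  ] ((0.563609778881073, -0.3172043561935425), 0.033582739531993866) ((0.5635040998458862, -0.3171278238296509), (0.06496258825063705, 0.06524625420570374), 116.08910369873047)
disc 0.21 [483.1, 129.8] [ 0.5852 -0.0138  0.01  ] ((0.5830647349357605, -0.005233988631516695), 0.15117241442203522) ((0.5845559239387512, -0.03869131579995155), (0.15116021037101746, 0.30896878242492676), 97.16665649414062)
weight 0.72 [255.8, 9.8] [ 0.429  -0.2989  0.01  ] ((0.41902869939804077, -0.29925185441970825), 0.028416194021701813) ((0.4288720190525055, -0.2996613085269928), (0.026129920035600662, 0.05949992313981056), 176.6735382080078)
shaft 0.85 [246.1, 236.0] [ 0.7141 -0.3284  0.01  ] ((0.7137734293937683, -0.33167389035224915), 0.04892310872673988) ((0.7176185250282288, -0.3295781910419464), (0.06085139885544777, 0.09778210520744324), 80.72789001464844)
```

View pics/w5.png

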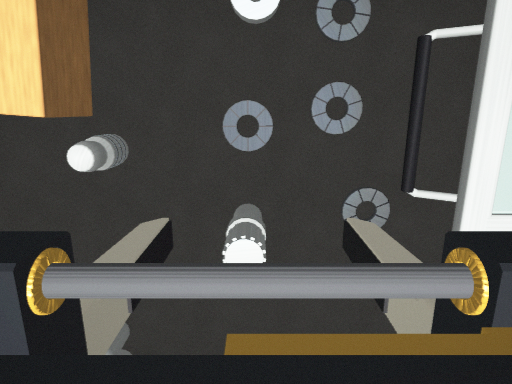

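The wanted disc is at (247,126) with a fitted diameter of about 66 mm, and the shaft at (245,240) stays clear of the hand. I'll go down over the disc.

Emit:
arm_command:
  plan:
    - [[0,0.02,-0.006,0.035,0],[0,0.04,-0.013,0.07,0],[0,0.046,-0.013,0.11,0],[0,0.046,-0.013,0.15,0],[0,0.046,-0.013,0.19,0]]
  newtons: 15

```text
time_s: 12.87
tcp_pos: [0.5635, -0.3166, 0.0788]
eef_rot: [[-0.999, 0.052, 0.002], [0.052, 0.999, -0.001], [-0.002, -0.001, -1.0]]
ft_force: [0.8, -0.5, -0.0]
width: 1.0
grip_force: 0.0
```

Emit:
arm_command:
  plan:
    - [[0,0,0,0.03,0],[0,0,0,0.05,0],[0,0,0,0.065,0],[0,0,0,0.075,0],[0,0,0,0.075,0]]

```text
time_s: 13.28
tcp_pos: [0.5631, -0.3165, 0.0031]
eef_rot: [[-0.999, 0.052, -0.001], [0.052, 0.999, 0.001], [0.001, 0.001, -1.0]]
ft_force: [-0.1, -0.2, -0.2]
width: 1.002
grip_force: 0.0
```

Emit:
arm_command:
  plan:
    - [[0.1,0,0,0,0],[0.2,0,0,0,0],[0.4,0,0,0,0],[0.5,0,0,0,0],[0.5,0,0,0,0]]

```text
time_s: 13.7
tcp_pos: [0.5636, -0.3175, 0.005]
eef_rot: [[-0.999, 0.053, 0.001], [0.053, 0.999, -0.001], [-0.001, -0.001, -1.0]]
ft_force: [0.9, -1.4, 1.0]
width: 0.69
grip_force: 3.7
```

Emit:
arm_command:
  plan:
    - [[0.6,0,0,0,0],[0.6,0,0,0,0],[0.6,0,0,-0.02,0],[0.6,0,0,-0.05,0],[0.6,0,0,-0.09,0]]
  newtons: 20

```text
time_s: 14.12
tcp_pos: [0.5617, -0.3164, 0.0926]
eef_rot: [[-0.999, 0.053, -0.005], [0.053, 0.999, 0.003], [0.005, 0.003, -1.0]]
ft_force: [1.0, -0.3, -2.1]
width: 0.686
grip_force: 20.0
```

Emit:
arm_command:
  plan:
    - [[0.6,0,0.01,-0.035,0.15],[0.6,0,0.02,-0.07,0.3],[0.6,0,0.03,-0.105,0.45],[0.6,0,0.045,-0.14,0.6],[0.6,0,0.07,-0.165,0.75]]

```text
time_s: 14.53
tcp_pos: [0.5671, -0.2482, 0.2622]
eef_rot: [[-0.796, 0.605, 0.002], [0.605, 0.796, -0.002], [-0.003, 0.0, -1.0]]
ft_force: [1.0, -0.3, -2.5]
width: 0.687
grip_force: 20.0
```

Emit:
arm_command:
  plan:
    - [[0.6,0,0,0,0.15],[0.6,0,0,0,0.3],[0.6,0,0,0,0.45],[0.6,0,0,0,0.6],[0.6,0,0,0,0.75]]

```text
time_s: 14.95
tcp_pos: [0.5668, -0.2473, 0.2589]
eef_rot: [[-0.328, 0.945, -0.001], [0.945, 0.328, 0.0], [0.0, -0.001, -1.0]]
ft_force: [-0.6, 0.5, -1.8]
width: 0.687
grip_force: 20.0
```

Emit:
arm_command:
  plan:
    - [[0.6,0,0,0,0.15],[0.6,0,0,0,0.3],[0.6,0,0,0,0.45],[0.6,0,0,0,0.5],[0.6,0,0,0,0.5]]

```text
time_s: 15.37
tcp_pos: [0.5668, -0.2473, 0.2589]
eef_rot: [[0.055, 0.998, -0.001], [0.998, -0.055, 0.0], [0.0, -0.001, -1.0]]
ft_force: [-0.5, 1.0, -2.4]
width: 0.687
grip_force: 20.0
```

Emit:
arm_command:
  plan:
    - [[0.6,0.035,0,0,0],[0.6,0.07,0,0,0],[0.6,0.105,0,0,0],[0.6,0.14,-0.005,0,0],[0.6,0.175,-0.01,0,0]]

```text
time_s: 15.78
tcp_pos: [0.5659, -0.0706, 0.259]
eef_rot: [[0.051, 0.999, -0.0], [0.999, -0.051, 0.0], [0.0, -0.0, -1.0]]
ft_force: [0.7, -0.5, -2.5]
width: 0.687
grip_force: 20.0
```

Emit:
arm_command:
  plan:
    - [[0.6,0.035,0,0,0],[0.6,0.07,0,0,0],[0.6,0.1,0,0.01,0],[0.6,0.12,0,0.02,0],[0.6,0.127,0,0.04,0]]

```text
time_s: 16.2
tcp_pos: [0.5737, 0.0575, 0.2203]
eef_rot: [[0.048, 0.999, 0.003], [0.999, -0.048, 0.001], [0.001, 0.003, -1.0]]
ft_force: [0.9, -0.6, -0.9]
width: 0.688
grip_force: 20.0
```

Emit:
arm_command:
  plan:
    - [[0.6,0,0,0.008,0],[0.6,0,0,0.016,0],[0.6,0,0,0.022,0],[0.6,0,0,0.026,0],[0.6,0,0,0.026,0]]

```text
time_s: 16.62
tcp_pos: [0.5729, 0.0539, 0.1928]
eef_rot: [[0.054, 0.999, -0.001], [0.999, -0.054, -0.0], [-0.0, -0.001, -1.0]]
ft_force: [0.2, -0.3, -1.8]
width: 0.695
grip_force: 20.0
```

Run:
```python
from h import *
w=imaging.get_image("wrist"); save(w,"w6.png"); s=manip.get_state(); print(s["tcp_pos"],s["ft_force"])
```

```text
[0.57315829 0.05402156 0.19333153] [ 0.37772773  0.52145227 -1.08120482]
```

Emit:
arm_command:
  plan:
    - [[0.6,0.001,0,0.006,0],[0.6,0.001,0,0.011,0],[0.6,0.001,0,0.014,0],[0.6,0.001,0,0.016,0],[0.6,0.001,0,0.017,0]]

```text
time_s: 17.08
tcp_pos: [0.573, 0.0556, 0.1759]
eef_rot: [[0.053, 0.999, -0.0], [0.999, -0.053, -0.0], [-0.0, -0.0, -1.0]]
ft_force: [-4.3, -0.6, 6.4]
width: 0.684
grip_force: 20.0
```

Emit:
arm_command:
  plan:
    - [[0.6,0,0,0,0],[0.6,0,0,0.001,0],[0.6,0,0,0.001,0],[0.6,0,0,0.001,0],[0.6,0,0,0.001,0]]

```text
time_s: 17.5
tcp_pos: [0.5733, 0.0557, 0.1759]
eef_rot: [[0.053, 0.999, 0.001], [0.999, -0.053, -0.0], [0.0, 0.001, -1.0]]
ft_force: [-2.9, -0.0, 5.5]
width: 0.693
grip_force: 20.0
```

Emit:
arm_command:
  plan:
    - [[0.25,0,0,0,0],[0.1,0,0,0,0],[0,0,0,0,0],[0,0,0,0,0],[0,0,0,-0.01,0]]

```text
time_s: 17.92
tcp_pos: [0.5723, 0.0556, 0.1839]
eef_rot: [[0.053, 0.999, -0.003], [0.999, -0.053, -0.0], [-0.0, -0.003, -1.0]]
ft_force: [-0.4, -0.1, 0.1]
width: 0.974
grip_force: 0.0
```

Emit:
arm_command:
  plan:
    - [[0,0,0,-0.025,0],[0,0,0,-0.06,0],[0,-0.02,0,-0.09,0],[0,-0.04,0,-0.12,0],[0,-0.06,0,-0.135,0]]

```text
time_s: 18.33
tcp_pos: [0.5706, -0.0048, 0.325]
eef_rot: [[0.052, 0.999, 0.005], [0.999, -0.052, -0.0], [-0.0, 0.005, -1.0]]
ft_force: [0.4, -0.5, 1.3]
width: 0.999
grip_force: 0.0
```

Run:
```python
from h import *
for _ in range(3): w=imaging.get_image("wrist")
save(w,"w7.png"); s=manip.get_state(); print(s["tcp_pos"],s["ft_force"],s["width"])
for l,z in(("disc",.171),("plate",.171)):
    for d in imaging.spot_point(l,w): print(l,round(d["p"],2),d["point"],ray(w,d["point"],z))
    for d in imaging.masks_of(l,w):
        c=max(cv2.findContours(d["region"].astype(np.uint8),0,1)[0],key=len); zz=.181 if l=="disc" else .171
        W=np.array([ray(w,q,zz)[:2] for q in c[:,0].astype(float)],np.float32)
        print(l,round(d["p"],2),d["point"],cv2.fitEllipse(W))
print(proj(w,(.5733,.0549,.181)))
```

```text
[ 0.57019913 -0.00498581  0.32164781] [-0.37104095  0.81850638 -0.51459303] 1.0017345220667035
disc 0.83 [255.7, 109.7] [0.57443892 0.05964146 0.171     ]
disc 0.82 [333.6, 243.5] [ 0.64882056 -0.08183018  0.171     ]
disc 0.67 [247.1, 272.1] [ 0.5556057  -0.10955765  0.171     ]
disc 0.47 [176.8, 269.8] [ 0.48039031 -0.1024383   0.171     ]
disc 0.84 [251.5, 98.1] ((0.5740771889686584, 0.056785449385643005), (0.06366603821516037, 0.0644885003566742), 100.04075622558594)
disc 0.75 [325.4, 248.5] ((0.6435105800628662, -0.08126907795667648), (0.033984169363975525, 0.041341327130794525), 24.8685245513916)
disc 0.59 [248.5, 261.0] ((0.5579080581665039, -0.08988652378320694), (0.007243913132697344, 0.028799699619412422), 87.09068298339844)
disc 0.5 [179.2, 258.5] ((0.48873478174209595, -0.08567839860916138), (0.007922501303255558, 0.02842310070991516), 86.5636978149414)
plate 0.59 [251.9, 113.0] [0.57063811 0.05678264 0.171     ]
plate 0.71 [254.4, 97.0] ((0.5756517052650452, 0.08142968267202377), (0.14161303639411926, 0.23063914477825165), 86.81395721435547)
[254.77702204 114.99843173]
```

View pics/w7.png

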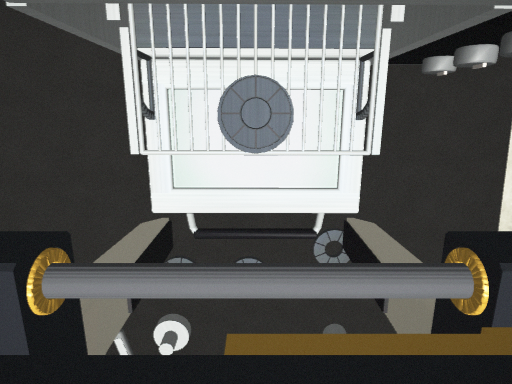

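The disc lies flat and centred on the plate at (256,113), with an even rim all round. Next is the weight, visible at (172,333).

Emit:
arm_command:
  plan:
    - [[0,-0.035,-0.014,0,0],[0,-0.07,-0.028,0,0],[0,-0.105,-0.042,0,0],[0,-0.14,-0.056,0,0],[0,-0.177,-0.07,0,0]]

```text
time_s: 19.1
tcp_pos: [0.4897, -0.1776, 0.3194]
eef_rot: [[0.051, 0.999, -0.001], [0.999, -0.051, 0.001], [0.001, -0.001, -1.0]]
ft_force: [0.1, 0.1, 0.9]
width: 0.998
grip_force: 0.0
```

Emit:
arm_command:
  plan:
    - [[0,-0.035,-0.014,0.014,0],[0,-0.07,-0.028,0.028,0],[0,-0.105,-0.042,0.042,0],[0,-0.14,-0.056,0.056,0],[0,-0.175,-0.07,0.07,0]]

```text
time_s: 19.52
tcp_pos: [0.4106, -0.349, 0.2488]
eef_rot: [[0.052, 0.999, -0.001], [0.999, -0.052, 0.001], [0.001, -0.001, -1.0]]
ft_force: [1.5, 0.2, 0.3]
width: 1.002
grip_force: 0.0
```

Run:
```python
from h import *
for _ in range(3): w=imaging.get_image("wrist")
save(w,"w8.png"); s=manip.get_state(); print(s["tcp_pos"],s["time_s"])
for d in imaging.spot_point("weight",w): print(round(d["p"],2),d["point"],ray(w,d["point"],0))
for d in imaging.masks_of("weight",w):
        c=max(cv2.findContours(d["region"].astype(np.uint8),0,1)[0],key=len)
        W=np.array([ray(w,q,.02)[:2] for q in c[:,0].astype(float)],np.float32)
        print(round(d["p"],2),d["point"],cv2.fitEllipse(W),cv2.boundingRect(c))
for z in(0,.02,.052): print(proj(w,(.412,-.299,z)))
cv2.imwrite("pics/w8c.png",cv2.resize(w["img"][40:200,180:340,::-1],(600,600),interpolation=3))
```

```text
[ 0.41026686 -0.34902428  0.2482571 ] 19.6667
0.88 [257.4, 121.5] [ 0.4117663  -0.29788972  0.        ]
0.73 [258.1, 125.6] ((0.4120867848396301, -0.299277663230896), (0.056770630180835724, 0.057623907923698425), 162.89117431640625) (233, 97, 49, 51)
[257.63712691 122.39675213]
[257.59318476 122.93787477]
[257.51283682 123.92731423]
```

View pics/w8c.png

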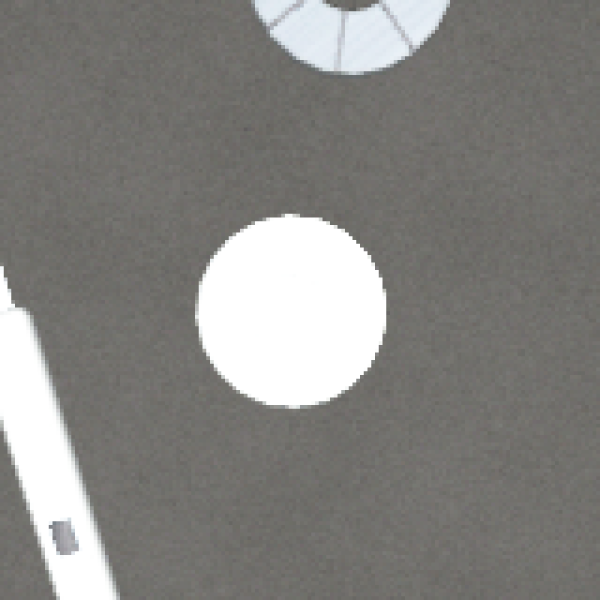

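The weight's base fits at (0.412, -0.299), crop (291,311), with the knob overexposed in the middle. I'll lower onto the knob.

Emit:
arm_command:
  plan:
    - [[0.35,0.025,0,0.03,0],[0.35,0.05,-0.001,0.06,0],[0.35,0.05,-0.001,0.1,0],[0.35,0.05,-0.001,0.14,0],[0.35,0.05,-0.001,0.175,0]]
  newtons: 35

```text
time_s: 20.18
tcp_pos: [0.4139, -0.2964, 0.0739]
eef_rot: [[0.05, 0.999, 0.001], [0.999, -0.05, -0.0], [-0.0, 0.001, -1.0]]
ft_force: [0.4, -0.3, -0.2]
width: 0.695
grip_force: 0.0
```

Emit:
arm_command:
  plan:
    - [[0.35,0,0,0.02,0],[0.35,0,0,0.035,0],[0.35,0,0,0.043,0],[0.35,0,0,0.048,0],[0.35,0,0,0.048,0]]

```text
time_s: 20.6
tcp_pos: [0.4136, -0.2977, 0.0271]
eef_rot: [[0.052, 0.999, -0.0], [0.999, -0.052, 0.0], [0.0, -0.0, -1.0]]
ft_force: [0.8, 0.6, -0.1]
width: 0.652
grip_force: 0.0
```

Emit:
arm_command:
  plan:
    - [[0.5,0,0,0,0],[0.7,0,0,0,0],[1,0,0,0,0],[1,0,0,0,0],[1,0,0,0,0]]

```text
time_s: 21.02
tcp_pos: [0.4133, -0.2985, 0.0277]
eef_rot: [[0.053, 0.999, 0.001], [0.999, -0.053, -0.0], [-0.0, 0.001, -1.0]]
ft_force: [0.5, -0.3, -0.1]
width: 0.341
grip_force: 0.0
```

Emit:
arm_command:
  plan:
    - [[1,0,0,0,0],[1,0,0,0,0],[1,0,0,-0.01,0],[1,0,0,-0.03,0],[1,0,0,-0.05,0]]

```text
time_s: 21.43
tcp_pos: [0.4125, -0.2977, 0.0775]
eef_rot: [[0.053, 0.999, -0.002], [0.999, -0.053, 0.002], [0.002, -0.002, -1.0]]
ft_force: [0.9, -0.2, -5.1]
width: 0.25
grip_force: 35.0
```

Emit:
arm_command:
  plan:
    - [[1,0,0,-0.03,0],[1,0,0,-0.07,0],[1,0,0,-0.11,0],[1,0.005,0.002,-0.15,0],[1,0.015,0.006,-0.19,0]]
  newtons: 40

```text
time_s: 21.85
tcp_pos: [0.419, -0.2835, 0.2693]
eef_rot: [[0.054, 0.999, -0.0], [0.999, -0.054, 0.0], [0.0, -0.001, -1.0]]
ft_force: [1.6, -0.4, -6.2]
width: 0.251
grip_force: 40.0
```

Emit:
arm_command:
  plan:
    - [[1,0.03,0.012,-0.02,0],[1,0.065,0.026,-0.03,0],[1,0.1,0.04,-0.03,0],[1,0.135,0.054,-0.03,0],[1,0.17,0.068,-0.03,0]]

```text
time_s: 22.27
tcp_pos: [0.4967, -0.1156, 0.2975]
eef_rot: [[0.053, 0.999, -0.0], [0.999, -0.053, 0.0], [0.0, -0.0, -1.0]]
ft_force: [1.1, -1.6, -6.0]
width: 0.246
grip_force: 40.0
```

Emit:
arm_command:
  plan:
    - [[1,0.035,0.014,0,0],[1,0.07,0.028,0,0],[1,0.105,0.042,0,0],[1,0.135,0.054,0,0],[1,0.155,0.062,0,0]]

```text
time_s: 22.68
tcp_pos: [0.5671, 0.037, 0.297]
eef_rot: [[0.051, 0.999, -0.001], [0.999, -0.051, 0.001], [0.001, -0.001, -1.0]]
ft_force: [0.1, -0.9, -6.1]
width: 0.249
grip_force: 40.0
```

Run:
```python
from h import *
for _ in range(3): w=imaging.get_image("wrist")
save(w,"w9.png");s=manip.get_state(); print(s["tcp_pos"],s["ft_force"],s["width"])
T=np.array([.574,.0563]); D=T-np.array(s["tcp_pos"])[:2]; print("tool shift",np.array(s["eef_rot"])[:2,:2].T@D, s["tcp_pos"][2]-.209)
for l in("weight","disc"):
    for d in imaging.masks_of(l,w):
        c=max(cv2.findContours(d["region"].astype(np.uint8),0,1)[0],key=len); print(l,d["p"],d["point"],cv2.boundingRect(c))
```

```text
[0.56664535 0.03536224 0.29671872] [ 0.15231867 -0.69352462 -5.89448722] 0.2474173349997604
tool shift [0.0212837  0.00628369] 0.08771872030484576
weight 0.78 [257.3, 211.4] (207, 173, 102, 90)
disc 0.79 [266.4, 147.1] (228, 126, 73, 59)
disc 0.61 [252.1, 317.0] (232, 298, 42, 30)
disc 0.23 [234.0, 133.2] (139, 91, 89, 108)
```

Run:
```python
from h import *
w=imaging.get_image("wrist");s=manip.get_state(); R=np.array(s["eef_rot"]);p=np.array(s["tcp_pos"]);print(p)
for d in imaging.masks_of("weight",w)[:1]:
    m=d["region"]; cols=np.where(m.any(0))[0]; print(cols.min(),cols.max())
    r0=np.where(m.any(1))[0].min(); c0=np.where(m[r0])[0].mean(); print(r0,c0)
    for z in(-.0277,-.0077): print(z,R.T@(ray(w,(c0,r0-.5),p[2]+z)-p))
    for c in(cols.min()-.5,cols.max()+.5):
        r=np.where(m[:,int(round(c+.5 if c<250 else c-.5))])[0].mean(); print(r,R.T@(ray(w,(c,r),p[2]-.0077)-p))
```

```text
[0.56643575 0.033308   0.29713787]
207 308
174 261.0
-0.0277 [0.02855788 0.00273991 0.02769179]
-0.0077 [0.03238008 0.00250444 0.00769114]
218.0 [ 0.00692256 -0.02803965  0.00771972]
218.0 [0.00697556 0.02927953 0.00767636]
```

Emit:
arm_command:
  plan:
    - [[1,0.01,0.003,0.0,0],[1,0.02,0.006,0.015,0],[1,0.023,0.006,0.035,0],[1,0.023,0.006,0.055,0],[1,0.023,0.006,0.07,0]]

```text
time_s: 23.45
tcp_pos: [0.5737, 0.0567, 0.2258]
eef_rot: [[0.054, 0.999, -0.001], [0.999, -0.054, 0.0], [0.0, -0.001, -1.0]]
ft_force: [-0.1, -0.0, -6.1]
width: 0.252
grip_force: 40.0
```

Emit:
arm_command:
  plan:
    - [[1,0,0,0.004,0],[1,0,0,0.007,0],[1,0,0,0.01,0],[1,0,0,0.012,0],[1,0,0,0.013,0]]

```text
time_s: 23.87
tcp_pos: [0.5745, 0.0566, 0.2148]
eef_rot: [[0.053, 0.999, 0.001], [0.999, -0.053, 0.0], [0.0, 0.001, -1.0]]
ft_force: [0.4, -0.9, -6.0]
width: 0.25
grip_force: 40.0
```

Emit:
arm_command:
  plan:
    - [[1,0,0,0.001,0],[1,0,0,0.002,0],[1,0,0,0.003,0],[1,0,0,0.003,0],[1,0,0,0.003,0]]

```text
time_s: 24.28
tcp_pos: [0.5742, 0.0566, 0.2113]
eef_rot: [[0.053, 0.999, 0.0], [0.999, -0.053, -0.0], [-0.0, 0.0, -1.0]]
ft_force: [0.1, -0.4, -5.3]
width: 0.247
grip_force: 40.0
```

Emit:
arm_command:
  plan:
    - [[1,0,0,0.0005,0],[1,0,0,0.001,0],[1,0,0,0.0015,0],[1,0,0,0.002,0],[1,0,0,0.002,0]]

```text
time_s: 24.7
tcp_pos: [0.5741, 0.0566, 0.2091]
eef_rot: [[0.053, 0.999, -0.0], [0.999, -0.053, 0.0], [-0.0, -0.0, -1.0]]
ft_force: [0.5, -0.8, -5.5]
width: 0.251
grip_force: 40.0
```

Emit:
arm_command:
  plan:
    - [[1,0,0,0.0,0],[1,0,0,0.0005,0],[1,0,0,0.001,0],[1,0,0,0.001,0],[1,0,0,0.001,0]]

```text
time_s: 25.12
tcp_pos: [0.5742, 0.0566, 0.2084]
eef_rot: [[0.053, 0.999, 0.0], [0.999, -0.053, -0.0], [0.0, 0.0, -1.0]]
ft_force: [-0.7, -1.1, -2.8]
width: 0.247
grip_force: 40.0
```

Contact is beginning, with the load down to 2.8 N. One more millimetre, then release.

Emit:
arm_command:
  plan:
    - [[1,0,0,0.0005,0],[1,0,0,0.001,0],[1,0,0,0.001,0],[0.7,0,0,0.001,0],[0.5,0,0,0.001,0]]

```text
time_s: 25.53
tcp_pos: [0.5746, 0.0566, 0.2077]
eef_rot: [[0.053, 0.999, 0.001], [0.999, -0.053, 0.0], [0.0, 0.001, -1.0]]
ft_force: [0.4, -0.6, -0.9]
width: 0.333
grip_force: 0.0
```

Emit:
arm_command:
  plan:
    - [[0.4,0,0,0,0],[0.4,0,0,0,0],[0.4,0,0,-0.01,0],[0.4,0,0,-0.03,0],[0.4,0,0,-0.06,0]]

```text
time_s: 25.95
tcp_pos: [0.5732, 0.0566, 0.2666]
eef_rot: [[0.053, 0.999, -0.004], [0.999, -0.053, -0.0], [-0.0, -0.004, -1.0]]
ft_force: [1.1, -0.3, 0.6]
width: 0.595
grip_force: 0.0
```

Emit:
arm_command:
  plan:
    - [[0.2,-0.015,0,-0.03,0],[0,-0.03,0,-0.06,0],[0,-0.05,0,-0.08,0],[0,-0.07,0,-0.09,0],[0,-0.09,0,-0.09,0]]

```text
time_s: 26.37
tcp_pos: [0.57, -0.0342, 0.361]
eef_rot: [[0.053, 0.999, 0.005], [0.999, -0.053, -0.001], [-0.0, 0.005, -1.0]]
ft_force: [-0.5, 0.3, -0.9]
width: 0.91
grip_force: 0.0
```

Run:
```python
from h import *
for _ in range(3): w=imaging.get_image("wrist")
save(w,"w10.png"); s=manip.get_state(); print(s["tcp_pos"],s["ft_force"],s["width"],s["time_s"])
for d in imaging.masks_of("weight",w):
        c=max(cv2.findContours(d["region"].astype(np.uint8),0,1)[0],key=len)
        W=np.array([ray(w,q,.201)[:2] for q in c[:,0].astype(float)],np.float32)
        print(round(d["p"],2),d["point"],cv2.fitEllipse(W))
for l in("disc","weight"):
  for d in imaging.spot_point(l,w): print(l,d["p"],ray(w,d["point"],.171 if l=="disc" else .181))
cv2.imwrite("pics/w10c.png",cv2.resize(w["img"][0:250,100:400,::-1],(720,600),interpolation=3))
```

```text
[ 0.56930425 -0.034012    0.35783708] [0.31276878 0.30944097 0.42030029] 0.9934602284739338 26.5167
0.66 [258.6, 81.6] ((0.574967622756958, 0.055846940726041794), (0.0568295419216156, 0.057272978127002716), 26.000823974609375)
disc 0.89 [ 0.47689195 -0.12004601  0.171     ]
disc 0.87 [ 0.55316642 -0.13054794  0.171     ]
disc 0.56 [ 0.65175241 -0.0973747   0.171     ]
weight 0.59 [0.57744841 0.05680238 0.181     ]
```

View pics/w10c.png

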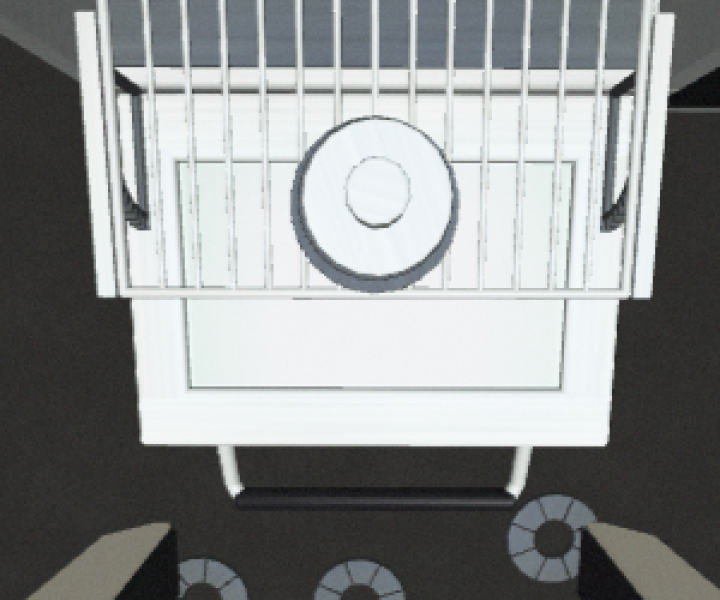

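The weight stands centred on the disc, knob up. Fits give weight (0.575, 0.056), disc (0.574, 0.057) and plate (0.573, 0.055), with the handle at crop (375,497). Now I'll turn back and go to the handle.

Emit:
arm_command:
  plan:
    - [[0.3,-0.015,0,0,-0.15],[0.5,-0.03,0,0,-0.3],[0.5,-0.05,0,0,-0.45],[0.5,-0.07,0,0,-0.6],[0.5,-0.083,-0.003,0,-0.75]]

```text
time_s: 27.08
tcp_pos: [0.5622, -0.1164, 0.3569]
eef_rot: [[-0.516, 0.856, -0.001], [0.856, 0.516, 0.0], [0.0, -0.0, -1.0]]
ft_force: [1.1, -0.1, -0.1]
width: 0.691
grip_force: 0.0
```

Emit:
arm_command:
  plan:
    - [[0.5,0,0,0.02,-0.15],[0.5,0,0,0.04,-0.3],[0.5,0,0,0.06,-0.45],[0.5,0,0,0.08,-0.6],[0.5,0,0,0.1,-0.75]]

```text
time_s: 27.5
tcp_pos: [0.562, -0.115, 0.2562]
eef_rot: [[-0.905, 0.425, -0.0], [0.425, 0.905, 0.0], [0.0, 0.0, -1.0]]
ft_force: [0.8, -0.4, -0.2]
width: 0.501
grip_force: 0.0
```

Emit:
arm_command:
  plan:
    - [[0.5,0,0,0.0,-0.15],[0.5,0,0,0.0,-0.3],[0.5,0,0,0,-0.45],[0.5,0,0,0,-0.5],[0.5,0,0,0,-0.5]]

```text
time_s: 27.92
tcp_pos: [0.5621, -0.115, 0.2571]
eef_rot: [[-0.999, 0.05, -0.0], [0.05, 0.999, 0.0], [0.0, 0.0, -1.0]]
ft_force: [1.1, -0.3, 0.3]
width: 0.5
grip_force: 0.0
```

Run:
```python
from h import *
for _ in range(3): w=imaging.get_image("wrist")
s=manip.get_state(); print(s["tcp_pos"],np.round(s["eef_rot"],3).tolist(),s["width"],s["time_s"])
for l,z in(("handle",.04),("weight",.181)):
  for d in imaging.spot_point(l,w): print(l,d["p"],d["point"],ray(w,d["point"],z))
g=cv2.cvtColor(w["img"],cv2.COLOR_RGB2GRAY)
c0=proj(w,(.51,-.1145,.04)); print(c0); r=int(c0[1]); print(r,g[r,int(c0[0])-25:int(c0[0])+25].tolist())
print([proj(w,(.51,y,.04))[0].round(1) for y in(-.122,-.107)])
f=lambda t:np.array([45*np.cos(t)+235*np.sin(t),235*np.cos(t)-45*np.sin(t)])
e=(1-np.cos(np.pi*np.linspace(0,1,31)))/2; th=1.571*(1-e)
q=np.array([f(t)-f(1.571) for t in th])
for k in range(0,30,5):
    print([[round(float(v),1) for v in (-(q[k+i]-q[k])[0],-(q[k+i]-q[k])[1])] for i in range(1,6)])
```

```text
[ 0.56209076 -0.1154331   0.25715835] [[-0.999, 0.054, -0.0], [0.054, 0.999, 0.0], [0.0, 0.0, -1.0]] 0.5009668472476513 28.0667
handle 0.89 [253.7, 165.1] [ 0.56064915 -0.11916512  0.04      ]
weight 0.56 [476.9, 204.6] [0.57782913 0.05495252 0.181     ]
[255.24198019 121.60294209]
121 [48, 52, 48, 49, 50, 51, 52, 51, 51, 51, 48, 46, 48, 49, 48, 52, 53, 51, 51, 48, 29, 28, 32, 45, 63, 87, 95, 70, 50, 38, 35, 26, 29, 42, 53, 52, 53, 49, 52, 51, 52, 51, 48, 52, 51, 53, 52, 51, 51, 51]
[np.float64(248.8), np.float64(261.7)]
[[-0.2, -1.0], [-0.7, -4.0], [-1.6, -9.1], [-2.5, -16.0], [-3.4, -24.9]]
[[-0.7, -10.7], [-0.8, -23.1], [-0.3, -37.0], [1.3, -52.2], [4.1, -68.4]]
[[4.2, -17.0], [9.9, -34.5], [17.1, -52.0], [26.0, -69.3], [36.3, -86.0]]
[[11.7, -15.8], [24.5, -30.4], [38.1, -43.7], [52.2, -55.4], [66.5, -65.6]]
[[14.1, -8.6], [27.6, -15.7], [40.3, -21.3], [51.9, -25.8], [62.1, -29.1]]
[[8.6, -2.4], [15.4, -4.1], [20.4, -5.2], [23.4, -5.8], [24.4, -6.0]]
```

Emit:
arm_command:
  plan:
    - [[0.5,0,-0.002,0.035,0],[0.5,0,-0.002,0.07,0],[0.5,0,-0.002,0.11,0],[0.5,0,-0.002,0.145,0],[0.5,0,-0.002,0.18,0]]
  newtons: 25

```text
time_s: 28.58
tcp_pos: [0.5617, -0.1178, 0.0756]
eef_rot: [[-0.999, 0.054, 0.0], [0.054, 0.999, -0.0], [-0.0, -0.0, -1.0]]
ft_force: [0.3, 0.4, -0.6]
width: 0.497
grip_force: 0.0
```

Emit:
arm_command:
  plan:
    - [[0.5,0,0,0.02,0],[0.5,0,0,0.035,0],[0.5,0,0,0.045,0],[0.5,0,0,0.051,0],[0.6,0,0,0.051,0]]

```text
time_s: 29.0
tcp_pos: [0.5617, -0.1179, 0.0256]
eef_rot: [[-0.999, 0.053, -0.001], [0.053, 0.999, 0.0], [0.001, 0.0, -1.0]]
ft_force: [-0.1, 0.3, 0.5]
width: 0.461
grip_force: 0.0
```

Emit:
arm_command:
  plan:
    - [[1,0,0,0,0],[1,0,0,0,0],[1,0,0,0,0],[1,0,0,0,0],[1,0,0,0,0]]

```text
time_s: 29.42
tcp_pos: [0.5623, -0.117, 0.0268]
eef_rot: [[-0.999, 0.054, 0.001], [0.054, 0.999, 0.002], [-0.001, 0.002, -1.0]]
ft_force: [-0.4, 7.4, 3.1]
width: 0.155
grip_force: 25.0
```

Emit:
arm_command:
  plan:
    - [[1,0,0,0,0],[1,0,0,0,0],[1,0,0,0,0],[1,0,0,0,0],[1,0,0,0,0]]

```text
time_s: 29.83
tcp_pos: [0.5623, -0.117, 0.0269]
eef_rot: [[-0.999, 0.053, 0.001], [0.053, 0.999, 0.001], [-0.001, 0.001, -1.0]]
ft_force: [0.6, 7.5, 3.6]
width: 0.158
grip_force: 25.0
```

Emit:
arm_command:
  plan:
    - [[1,0,0,-0.001,0],[1,0,-0.0005,-0.004,0],[1,0,-0.0015,-0.009,0],[1,0,-0.0025,-0.016,0],[1,0,-0.0035,-0.025,0]]

```text
time_s: 30.25
tcp_pos: [0.5618, -0.1203, 0.0509]
eef_rot: [[-0.999, 0.053, 0.0], [0.053, 0.999, 0.002], [-0.0, 0.002, -1.0]]
ft_force: [4.2, 9.3, -7.5]
width: 0.155
grip_force: 25.0
```

Emit:
arm_command:
  plan:
    - [[1,0,-0.0005,-0.0105,0],[1,0,-0.001,-0.023,0],[1,0,-0.0005,-0.037,0],[1,0,0.0015,-0.052,0],[1,0,0.004,-0.0685,0]]

```text
time_s: 30.67
tcp_pos: [0.5619, -0.1168, 0.1197]
eef_rot: [[-0.999, 0.053, -0.0], [0.053, 0.999, 0.001], [0.0, 0.001, -1.0]]
ft_force: [5.9, 6.4, -9.4]
width: 0.153
grip_force: 25.0
```

Emit:
arm_command:
  plan:
    - [[1,0,0.004,-0.017,0],[1,0,0.01,-0.0345,0],[1,0,0.017,-0.052,0],[1,0,0.026,-0.0695,0],[1,0,0.0365,-0.086,0]]

```text
time_s: 31.08
tcp_pos: [0.564, -0.0825, 0.2069]
eef_rot: [[-0.999, 0.053, 0.001], [0.053, 0.999, -0.004], [-0.001, -0.004, -1.0]]
ft_force: [1.3, -11.3, -2.2]
width: 0.154
grip_force: 25.0
```

Emit:
arm_command:
  plan:
    - [[1,0,0.0115,-0.016,0],[1,0,0.0245,-0.0305,0],[1,0,0.038,-0.0435,0],[1,0,0.052,-0.0555,0],[1,0,0.0665,-0.0655,0]]

```text
time_s: 31.5
tcp_pos: [0.5682, -0.0181, 0.2752]
eef_rot: [[-0.999, 0.054, 0.005], [0.054, 0.999, -0.008], [-0.005, -0.008, -1.0]]
ft_force: [-1.8, -19.9, 17.6]
width: 0.155
grip_force: 25.0
```

Emit:
arm_command:
  plan:
    - [[1,0,0.014,-0.0085,0],[1,0,0.0275,-0.0155,0],[1,0,0.0405,-0.0215,0],[1,0,0.052,-0.026,0],[1,0,0.062,-0.029,0]]

```text
time_s: 31.92
tcp_pos: [0.572, 0.0458, 0.3043]
eef_rot: [[-0.999, 0.054, 0.007], [0.054, 0.999, -0.004], [-0.007, -0.004, -1.0]]
ft_force: [-1.2, -11.8, 20.2]
width: 0.152
grip_force: 25.0
```

Emit:
arm_command:
  plan:
    - [[1,0,0.0085,-0.0025,0],[1,0,0.0155,-0.004,0],[1,0,0.0205,-0.005,0],[1,0,0.0235,-0.006,0],[1,0,0.0245,-0.006,0]]

```text
time_s: 32.33
tcp_pos: [0.5734, 0.0707, 0.3099]
eef_rot: [[-0.999, 0.053, 0.007], [0.053, 0.999, -0.003], [-0.007, -0.002, -1.0]]
ft_force: [0.0, -8.9, 19.9]
width: 0.155
grip_force: 25.0
```

Emit:
arm_command:
  plan:
    - [[1,0,0.001,-0.001,0],[1,0,0.002,-0.002,0],[1,0,0.003,-0.003,0],[1,0,0.004,-0.003,0],[1,0,0.004,-0.003,0]]

```text
time_s: 32.75
tcp_pos: [0.5734, 0.0729, 0.3106]
eef_rot: [[-0.999, 0.054, 0.004], [0.054, 0.999, -0.006], [-0.005, -0.005, -1.0]]
ft_force: [4.8, -16.1, 4.1]
width: 0.154
grip_force: 25.0
```

Emit:
arm_command:
  plan:
    - [[1,0,0.001,0,0],[1,0,0.002,0,0],[1,0,0.002,0,0],[1,0,0.002,0,0],[1,0,0.002,0,0]]

```text
time_s: 33.17
tcp_pos: [0.5734, 0.073, 0.3106]
eef_rot: [[-0.998, 0.055, 0.004], [0.055, 0.998, -0.009], [-0.004, -0.009, -1.0]]
ft_force: [4.2, -26.6, 5.3]
width: 0.152
grip_force: 25.0
```

Stiff stop reached: force rose to 27 N with no further travel, so the door is shut. I'll relax, let go and retreat upward.

Emit:
arm_command:
  plan:
    - [[1,0,-0.002,0,0],[0.85,0,-0.003,0,0],[0.6,0,-0.003,0,0],[0.6,0,-0.003,0,0],[0.6,0,-0.003,0,0]]

```text
time_s: 33.58
tcp_pos: [0.5719, 0.0749, 0.3093]
eef_rot: [[-0.999, 0.053, -0.0], [0.053, 0.999, 0.0], [0.0, 0.0, -1.0]]
ft_force: [-0.5, 0.5, -0.4]
width: 0.323
grip_force: 0.0
```

Emit:
arm_command:
  plan:
    - [[0.6,0,0,-0.01,0],[0.6,0,0,-0.03,0],[0.6,0,0,-0.06,0],[0.6,0,0,-0.09,0],[0.6,0,0,-0.12,0]]

```text
time_s: 34.0
tcp_pos: [0.5717, 0.075, 0.4314]
eef_rot: [[-0.999, 0.053, 0.0], [0.053, 0.999, 0.0], [-0.0, 0.0, -1.0]]
ft_force: [0.0, 0.2, 0.5]
width: 0.397
grip_force: 0.0
```

Emit:
arm_command:
  plan:
    - [[0.6,0.01,-0.03,0,0],[0.6,0.03,-0.06,0,0],[0.6,0.05,-0.09,0,0],[0.6,0.07,-0.12,0,0],[0.6,0.08,-0.14,0,0]]

```text
time_s: 34.42
tcp_pos: [0.4828, -0.0622, 0.4303]
eef_rot: [[-0.999, 0.053, 0.001], [0.053, 0.999, -0.0], [-0.001, -0.0, -1.0]]
ft_force: [0.8, -0.2, -0.3]
width: 0.399
grip_force: 0.0
```

Run:
```python
from h import *
s=imaging.get_image("scene");t=imaging.get_image("top");st=manip.get_state();print(st["tcp_pos"],st["time_s"],st["width"])
for l in("handle","hinge","weight"):
    a=imaging.spot_point(l,s);b=imaging.spot_point(l,t)
    print(l,[(round(d["p"],2),d["point"]) for d in a],[(round(d["p"],2),d["point"]) for d in b],*(tri([(s,a[0]["point"]),(t,b[0]["point"])]) if a and b else ()))
cv2.imwrite("pics/z.png",np.hstack([cv2.resize(t["img"][95:225,135:200,::-1],(300,600),interpolation=3),cv2.resize(s["img"][90:190,250:360,::-1],(500,600),interpolation=3)]))
```

```text
[ 0.48342268 -0.06263508  0.43053088] 34.5167 0.4013828280712012
handle [(0.75, [294.0, 122.4])] [(0.87, [171.6, 152.4])] [0.56819536 0.06743113 0.32907917] [0.00181705]
hinge [(0.61, [298.5, 175.2])] []
weight [] [(0.46, [322.5, 245.1])]
```

I've viewed more pictures than allowed already, so I'll check the closure by numbers only.

Run:
```python
from h import *
t=imaging.get_image("top"); g=cv2.cvtColor(t["img"],cv2.COLOR_RGB2GRAY)
for x in(.6,.62,.64):
    for th in(0,.04,.1):
        out=.002+.045*np.cos(th)+.235*np.sin(th); z=.085+.235*np.cos(th)-.045*np.sin(th)
        y=-.117-.0537*(x-.5615)+.237-out
        print(x,th,proj(t,(x,y,z)).round(1))
    r=int(round(proj(t,(x,.07,.32))[1])); print(r,list(enumerate(g[r,158:192].tolist(),158)))
```

```text
0.6 0 [171.2 141.7]
0.6 0.04 [175.  141.8]
0.6 0.1 [180.6 142.1]
142 [(158, 208), (159, 228), (160, 234), (161, 235), (162, 230), (163, 210), (164, 174), (165, 158), (166, 158), (167, 160), (168, 160), (169, 160), (170, 160), (171, 161), (172, 162), (173, 158), (174, 136), (175, 105), (176, 87), (177, 101), (178, 123), (179, 136), (180, 140), (181, 142), (182, 143), (183, 144), (184, 145), (185, 147), (186, 148), (187, 149), (188, 151), (189, 152), (190, 153), (191, 154)]
0.62 0 [171.7 134.2]
0.62 0.04 [175.5 134.3]
0.62 0.1 [181.1 134.6]
134 [(158, 189), (159, 219), (160, 231), (161, 235), (162, 235), (163, 230), (164, 210), (165, 167), (166, 146), (167, 152), (168, 157), (169, 159), (170, 159), (171, 159), (172, 161), (173, 160), (174, 161), (175, 155), (176, 133), (177, 104), (178, 99), (179, 126), (180, 148), (181, 158), (182, 161), (183, 160), (184, 159), (185, 159), (186, 158), (187, 157), (188, 156), (189, 155), (190, 155), (191, 154)]
0.64 0 [172.2 126.7]
0.64 0.04 [176.  126.9]
0.64 0.1 [181.6 127.2]
127 [(158, 173), (159, 211), (160, 228), (161, 233), (162, 235), (163, 233), (164, 221), (165, 179), (166, 133), (167, 121), (168, 131), (169, 139), (170, 141), (171, 140), (172, 140), (173, 140), (174, 140), (175, 140), (176, 138), (177, 130), (178, 111), (179, 92), (180, 96), (181, 116), (182, 130), (183, 134), (184, 135), (185, 135), (186, 134), (187, 135), (188, 135), (189, 134), (190, 135), (191, 133)]
```

The arm hides the door in the top view, so I'll move it aside and repeat.

Emit:
arm_command:
  plan:
    - [[0.6,0.02,-0.035,0,0],[0.6,0.04,-0.07,0,0],[0.6,0.06,-0.105,0,0],[0.6,0.08,-0.14,0,0],[0.6,0.1,-0.175,0,0]]

```text
time_s: 35.28
tcp_pos: [0.3748, -0.2311, 0.4293]
eef_rot: [[-0.999, 0.052, 0.0], [0.052, 0.999, 0.0], [-0.0, 0.0, -1.0]]
ft_force: [0.4, -0.0, 0.0]
width: 0.396
grip_force: 0.0
```

Run:
```python
from h import *
imaging.get_image("wrist");t=imaging.get_image("top");s=imaging.get_image("scene"); g=cv2.cvtColor(t["img"],cv2.COLOR_RGB2GRAY)
for x in(.54,.6,.64):
    for th in(0,.04,.1):
        out=.002+.045*np.cos(th)+.235*np.sin(th); z=.085+.235*np.cos(th)-.045*np.sin(th)
        print(x,th,proj(t,(x,-.117-.0537*(x-.5615)+.237-out,z)).round(1))
    r=int(round(proj(t,(x,.07,.32))[1])); print(r,"cols 160..187",g[r,160:188].tolist())
for l in("handle","hinge"):
    a=imaging.spot_point(l,s);b=imaging.spot_point(l,t)
    print(l,[(round(d["p"],2),d["point"]) for d in a+b],*(tri([(s,a[0]["point"]),(t,b[0]["point"])]) if a and b else ()))
for l in("shaft","piston","knife","carton"): print(l,[ray(p,imaging.spot_point(l,p)[0]["point"],0)[:2].round(3) for p in(s,t) if imaging.spot_point(l,p)])
```

```text
0.54 0 [169.8 164.5]
0.54 0.04 [173.6 164.6]
0.54 0.1 [179.2 164.8]
164 cols 160..187 [233, 225, 195, 150, 123, 117, 105, 85, 75, 74, 73, 104, 147, 159, 138, 105, 80, 68, 64, 64, 63, 63, 63, 63, 63, 64, 64, 64]
0.6 0 [171.2 141.7]
0.6 0.04 [175.  141.8]
0.6 0.1 [180.6 142.1]
142 cols 160..187 [234, 235, 233, 219, 177, 134, 124, 123, 103, 75, 66, 66, 78, 126, 166, 159, 122, 88, 70, 65, 64, 64, 64, 64, 65, 65, 65, 64]
0.64 0 [172.2 126.7]
0.64 0.04 [176.  126.9]
0.64 0.1 [181.6 127.2]
127 cols 160..187 [228, 234, 235, 233, 221, 179, 133, 116, 110, 91, 67, 59, 58, 57, 68, 90, 99, 91, 76, 66, 63, 63, 62, 63, 64, 64, 64, 64]
handle [(0.92, [294.9, 121.0]), (0.7, [169.9, 152.0])] [0.56899336 0.07148437 0.33158007] [0.00132287]
hinge [(0.98, [295.0, 171.6]), (0.88, [167.2, 168.7]), (0.57, [362.3, 169.6])] [0.57530207 0.12148534 0.08624976] [0.00822841]
shaft [array([ 0.687, -0.318]), array([ 0.693, -0.329])]
piston [array([ 0.593, -0.491]), array([ 0.583, -0.49 ])]
knife [array([ 0.331, -0.37 ]), array([ 0.328, -0.352])]
carton [array([ 0.462, -0.569]), array([ 0.459, -0.574])]
```

The bar sits at columns 168.7 and 170.3, where a fully shut door is predicted at 169.8 and 171.2. A 0.04 rad gap would give about 174. The bystanders haven't moved, so I'm handing in.

```bash
python3 -c "
from station import manip
print(manip.close_job())"
```

```text
the job is handed in; nothing more can be done
None
```

The job is handed in at about 36 s: disc and weight measured centred to about 2 mm before closing, door shut against its stop and bystanders in place, but I couldn't see the pile once the door was shut, got no verdict back, and viewed 12 pictures against the limit of 10.

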